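Change the UV steriliser's lamps and reset its lamp-hours counter

TASK

Fit the new lamps in the pharmacy's UV steriliser: lift the cover plate off its pins and lay it flat on the rubber mat, snap every new lamp lying on the counter fully home into a pair of clips of its own, and put the cover back on its pins. Then take the reset pin from its stand, feel with its tip along the black strip for the recessed reset hole, push the plunger at the bottom all the way in, and stand the pin back in its stand. Leave the bottles and boxes around the unit where they are.

Things in the scene. Friction and masses are not known exactly. Their poses are not given: they have to be found in the camera images.
- unit: UV steriliser base, fixed: white housing 196 (x) x 178 (y) x 55 mm. Origin: middle of its underside; own x points away from the robot (within 20 degrees). Open lamp bay at x -20..86, y -72..72 mm, floor 10 mm, rim 55 mm above the counter; control section at x -98..-32. Two upright locating pins, 6 mm thick, 14 mm tall, tapered, stand on the rim at x 33, y +-79 mm
- seat0 (a point): lamp place in the bay (lowest y of three, 40 mm apart along the unit's y): where a lamp's origin lies when snapped home, 20 mm above the counter; axes as the unit's. The lamp lies along the unit's x on two white rails between two facing copper leaf clips, either end first. Pressed straight down (10 to 20 N) its chamfered ends spread the lips and it snaps under them
- seat1 (a point): middle lamp place, as seat0. Each clip's rolled lip stands 11 mm above this point and reaches 2 mm over the lamp's end; it springs outwards up to 6 mm. A lamp not yet snapped in rides about 10 mm too high
- seat2 (a point): third lamp place (highest y), as seat0
- cover_seat (a point): middle of the bay at the height of the rim: where the cover's origin lies when the cover is home on its two pins; axes as the unit's
- strip (a point): middle of the top face of the black control strip, 53 mm above the counter and 2 mm below the white surround; axes as the unit's. 28 (x) x 86 (y) mm of it show. On its long middle line (x = 0), somewhere from y -22 to +22 mm, is the recessed lamp-hours reset: a hole 9 mm across, black in black, to be felt for, in a different place on every unit. The sprung plunger is 6 mm down it
- reset (a joint): travel of the reset plunger at the bottom of the hole, m: 0 released, 0.005 fully pressed (about 5 N); it springs back
- cover: loose cover plate of the lamp bay, slotted aluminium, 126 (x) x 178 (y) x 4 mm, about 0.3 kg; origin: middle of its underside, z up. A black upright pull, 70 (x) x 14 (y) mm, 30 mm tall, stands on its middle (top 34 mm above the origin). Two holes 9.5 mm across at y = +-79 mm drop over the locating pins; either way round fits. At the start it is on its pins.
- lamp0: new UV lamp (two or three are present), lying on the counter: frosted glass tube 12 mm thick, 46 mm long between two square steel end caps (13 x 13 mm); 76 mm long over all along its x, each end chamfered top and bottom by 3.5 mm. Origin: middle of its underside (z up); 30 g
- lamp1: new UV lamp (two or three are present), lying on the counter: frosted glass tube 12 mm thick, 46 mm long between two square steel end caps (13 x 13 mm); 76 mm long over all along its x, each end chamfered top and bottom by 3.5 mm. Origin: middle of its underside (z up); 30 g
- lamp2: new UV lamp (two or three are present), lying on the counter: frosted glass tube 12 mm thick, 46 mm long between two square steel end caps (13 x 13 mm); 76 mm long over all along its x, each end chamfered top and bottom by 3.5 mm. Origin: middle of its underside (z up); 30 g
- mat: thin black rubber mat lying on the counter at the robot's right, 190 (x) x 240 (y) x 2 mm, fixed; origin: middle of its underside
- pin: reset pin, loose, upright in its stand at the start: round steel shaft 5 mm thick and 42 mm long, tip slightly tapered; above it a black square handle 14 x 14 mm, 60 mm long (42 to 102 mm above the tip). Origin: the end of the tip; z runs up to the handle; 60 g
- pin_tip (a point): the very tip of the reset pin (the same point as the pin's origin)
- stand: grey block 50 x 50 x 50 mm, fixed, that keeps the reset pin; origin: middle of its underside. A hole 10 mm across and 46 mm deep in the middle of its top takes the pin's shaft; the handle then rests on the top, the tip 8 mm above the counter
- stand_hole (a point): mouth of the stand's hole, 50 mm above the counter
- drops_a: small dropper bottle, 32 x 75 mm; leave alone
- drops_b: small dropper bottle, 32 x 75 mm; leave alone
- ointment: white ointment jar, 52 x 42 mm; leave alone
- carton: medicine carton 55 x 95 x 50 mm; leave alone
- tin: flat tin, 56 x 30 mm; leave alone

How it is judged:
By the outcome, as a careful person would: the job done as asked, in the order asked, and still so for the second after the job is handed in, with the robot touching nothing.
Of lamp0, lamp1, lamp2 only 2 to 3 are there at a start; the rules pass over those that are not, and their reading is None.
At some moment in a run one of lamp0, lamp1, lamp2, cover may be knocked a few centimetres aside while the robot is not near it.
It also fails if it takes over 208 s, if anything falls off the work surface, if the arm or the gripper's body presses on something with over 40 N, if the wrist force passes 120 N, or if a joint passes its speed limit or range.

ROBOT

A 7-joint arm with a two-finger parallel gripper is mounted at the origin on the work surface. World frame = base frame: x ahead of the robot, y to its left, z up, the work surface at z = 0. Lengths are in m, angles in rad, forces in N, time in s.
With the tool pointing down it reaches from about 0.425 to 1.025 m from the base axis. Payload 9.4 kg.
Tool frame: the origin (TCP) lies midway between the tips of the shut fingers; the grasp point (between the pads) lies 19 mm behind it (arm.grip_point_offset is the distance from the TCP to the grasp point, in m); y points along the fingers, x is the direction in which the jaws open and shut, and the axes are right-handed (so a half turn about y gives the same grasp; the last joint's range is limited). The gripper opens to 93 mm and grips with 3 to 60 N. Pads are 15 mm wide; open, the fingers measure 128 mm over their backs; the gripper's body (75 mm by 188 mm) begins 65 mm behind the grasp point.
Start: joints at [-1.39, 0.599, -0.003, 1.599, 0.002, 0.943, -0.08], TCP at [0.185, 0.701, 0.219] pointing down, gripper open.
Joint ranges: [-2.57, 2.57], [-0.35, 1.97], [-1.29, 1.29], [0.11, 2.56], [-1.05, 4.19], [0.11, 1.86], [-2.63, 2.63]. Speed limits (rad/s): [2.22, 2.22, 3.01, 3.01, 3.14, 3.14, 3.14].

INTERFACE

Orientations are given as a unit quaternion [w, x, y, z].
In Python, from rig import arm, imaging, order gives the robot as it stands.
- The arm moves only by the shell command python3 -m creep 'ROWS' [FORCE]. ROWS is JSON, a list that holds one entry, the list of rows, each a list of 7 numbers: the shift along the tool's x, y, z in mm, then the turn, a rotation vector about the tool's x, y, z in rad, then the finger opening in mm, from 0 to 93. A call has 1 to 10 rows; each row shifts and turns the commanded pose from where the row before left it, along the tool's axes as they then stand; what a row does not reach is not made up. A row lasts 1/8 s, in which the tool goes at most 62.5 mm and 10.7 degrees, less where a joint would pass 70% of its speed; a pose out of reach is approached as far as the arm can. A call is refused whole if a number of a shift passes 62.5 or a number of a turn 0.188, either way. A call with a gripper value outside its range is refused whole. The fingers move at their own pace and stop on an object; FORCE is the grip in N (left out, the last holds). Time passes only in rows, so rows that do not move let the fingers close. It gives the time, the measured TCP pose, the force and the opening at its end, in the units of the state.
- arm.get_state(): the state, without advancing time (a new reading comes with each control period).
- imaging.read_camera(name): name is "scene" or "top" or "wrist"; returns a dict with "image" (420x560x3 uint8, blue, green, red), "vertical_fov" (degrees; the focal length in pixels is half the picture's height over the tangent of half this angle, whatever the lens; pixels are square), "cx", "cy" (the principal point, pixels), "D" ([k1, k2, p1, p2, k3] as OpenCV has them; the pictures are not rectified), "world_to_cam" (4x4, takes a point from world to camera coordinates); the wrist camera has in their place "tool_from_camera" (4x4, takes a point from camera to tool coordinates, whose origin is the TCP and whose axes are the tool frame's). Camera axes: x right, y up, looking along -z (the intrinsics and any distortion apply to the point x, -y, -z); pixel columns grow to the right and rows downward; lengths in m; the calibration is good to about 2 mm. A picture is of the moment at which its call begins: read the wrist's pose just before it. There is no depth.
- order.sign_off(): hands the job in, once; it reports no verdict.
Trained networks look in a picture, given as the dict that the camera call returned (one of the last four; its "shot" number tells which), for a name from the list of things; names that differ only in an ending like _2 or _b are one class to them, and where a whole thing is asked for, a point or a joint stands for the part that bears it (a point fixed in the world has none). Each returns a list of dicts, best first, with "confidence" (0 to 1); they miss things now and then, are a little off and sometimes report something else, mostly with a low value. They report only what shows in the picture. A call takes as long as a camera call.
- imaging.silhouettes(label, picture): "mask" (420x560 bool, what is visible of it) and "centre" ([column, row] in pixels, amid what is visible of it).
The state is a dict: "t": time; "joint_pos": joint angles; "qd": joint speeds; "effort": joint torques, N m; "tool_pos": TCP position; "tool_rot": TCP orientation; "force": force on the tool from outside, world axes, zero at the start; "moment": the same for the moment, N m; "grip_width": finger opening in m.
Only numpy, scipy, OpenCV 4.12 (cv2) and the standard library are available. Lean on these libraries where they do the work, as an engineer would, in place of code of your own. Each camera call takes 0.05 s, during which the arm holds its last target.

## Working session

There is one attempt and no reset: what is moved stays moved. The work goes in short steps, Python scripts to look and compute and a shell command to move; the robot and the scene stay as the last step left them, time stands still between calls to the robot, and variables do not carry over. Pictures are saved under pics/ and viewed, and the job is handed in when it is done.

```bash
ls; mkdir -p pics
python3 - <<'E'
from rig import arm, imaging, order
import cv2
print(arm.get_state(), arm.grip_point_offset)
for n in ["scene","top","wrist"]:
    p=imaging.read_camera(n); cv2.imwrite(f"pics/{n}0.png",p["image"])
    print(n,{k:v for k,v in p.items() if k!="image"})
E
```

```text
pics
{'t': 0.0, 'joint_pos': array([-1.38971846,  0.60014256, -0.00257929,  1.60008524,  0.0017929 ,
        0.94289812, -0.07979238]), 'qd': array([-0.00076673, -0.00109126,  0.00169648, -0.00277477, -0.00028049,
        0.00085081,  0.00061256]), 'effort': array([-8.24963881e-04, -7.65077591e+01,  1.49668369e+00, -2.52341706e+01,
       -5.24947315e-02,  1.73196103e-02,  1.74232714e-04]), 'tool_pos': array([0.18469903, 0.70059596, 0.21776279]), 'tool_rot': array([-0.55973732,  0.56046048,  0.43120922, -0.4320148 ]), 'force': array([0.03972533, 0.41174608, 0.18053071]), 'moment': array([-0.04138572,  0.0525261 ,  0.05067513]), 'grip_width': 0.09308047987475741} 0.0188
scene {'vertical_fov': 55.58865546206308, 'cx': 284.743430826518, 'cy': 204.02501396348507, 'D': array([-0.03215987,  0.        ,  0.        ,  0.        ,  0.        ]), 'world_to_cam': array([[-0.84535002,  0.53381523,  0.02060709,  0.43839898],
       [-0.27865861, -0.47353821,  0.83553034,  0.10499789],
       [ 0.45577706,  0.70057324,  0.54905774, -1.20583654],
       [ 0.        ,  0.        ,  0.        ,  1.  
[... 308 characters left out ...]
9191 , -0.52747448],
       [-0.12886671,  0.00435653,  0.99165235, -1.145957  ],
       [ 0.        ,  0.        ,  0.        ,  1.        ]]), 'shot': 2}
wrist {'vertical_fov': 70.91151242037408, 'cx': 275.2264991626924, 'cy': 201.04275790414954, 'D': array([-0.05884072,  0.        ,  0.        ,  0.        ,  0.        ]), 'tool_from_camera': array([[ 9.99999984e-01, -1.69336744e-04,  6.46589264e-05,
        -3.00266535e-04],
       [ 1.03089646e-04,  2.37912292e-01, -9.71286637e-01,
        -1.65984987e-01],
       [ 1.49091364e-04,  9.71286627e-01,  2.37912306e-01,
         6.52755621e-02],
       [ 0.00000000e+00,  0.00000000e+00,  0.00000000e+00,
         1.00000000e+00]]), 'shot': 3}
```

View pics/top0.png

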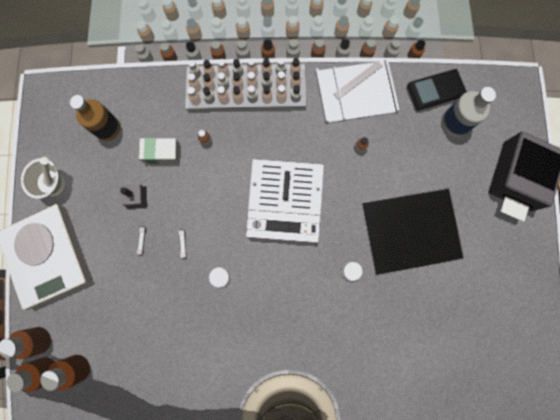

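View pics/scene0.png

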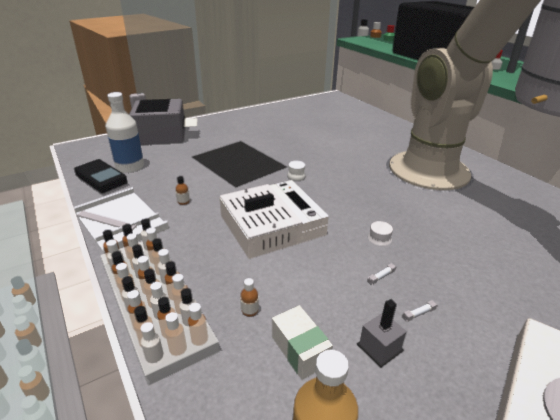

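View pics/wrist0.png

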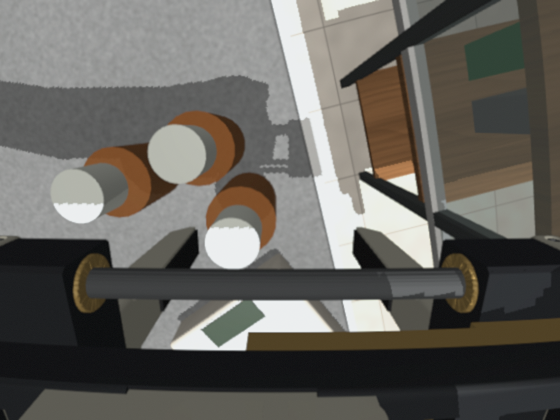

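```bash
cat > h.py <<'E'
from rig import arm, imaging, order
import numpy as np, cv2
from scipy.spatial.transform import Rotation as R
def rot(q): return R.from_quat([q[1],q[2],q[3],q[0]]).as_matrix()
def K(p):
    f=p["image"].shape[0]/2/np.tan(np.radians(p["vertical_fov"])/2)
    return np.array([[f,0,p["cx"]],[0,f,p["cy"]],[0,0,1.]])
def tool():
    s=arm.get_state(); T=np.eye(4); T[:3,:3]=rot(s["tool_rot"]); T[:3,3]=s["tool_pos"]; return T,s
def shot(name,save=None):
    T,s=tool(); p=imaging.read_camera(name)
    p["c2w"]=T@p["tool_from_camera"] if name=="wrist" else np.linalg.inv(p["world_to_cam"])
    if save: cv2.imwrite(f"pics/{save}.png",p["image"])
    return p
F=np.diag([1.,-1,-1])
def ray(p,uv):
    u=cv2.undistortPoints(np.array(uv,float).reshape(-1,1,2),K(p),p["D"]).reshape(-1,2)
    d=np.c_[u,np.ones(len(u))]@F.T@p["c2w"][:3,:3].T
    return p["c2w"][:3,3],d
def plane(p,uv,z):
    o,d=ray(p,uv); return o+d*((z-o[2])/d[:,2])[:,None]
def proj(p,X):
    X=np.atleast_2d(X); W=np.linalg.inv(p["c2w"]); c=(X@W[:3,:3].T+W[:3,3])@F.T
    return cv2.projectPoints(c,np.zeros(3),np.zeros(3),K(p),p["D"])[0].reshape(-1,2)
def tri(obs): # list of (p,uv)
    A=np.zeros((3,3));b=np.zeros(3)
    for p,uv in obs:
        o,d=ray(p,[uv]); d=d[0]/np.linalg.norm(d[0]); M=np.eye(3)-np.outer(d,d); A+=M;b+=M@o
    return np.linalg.solve(A,b)
def goal(xyz,yaw=None,tilt=None):
    """tcp target; yaw = world angle of jaw axis (tool x); tool y straight down. prints shift (mm) in current tool axes and rotvec"""
    T,s=tool(); d=T[:3,:3].T@(np.array(xyz)-T[:3,3])*1000
    out=dict(shift=d.round(1), dist=round(float(np.linalg.norm(d)),1))
    if yaw is not None:
        best=None
        for a in (yaw,yaw+np.pi):
            x=np.array([np.cos(a),np.sin(a),0]); y=np.array([0,0,-1.]); G=np.c_[x,y,np.cross(x,y)]
            rv=R.from_matrix(T[:3,:3].T@G).as_rotvec()
            if best is None or np.linalg.norm(rv)<np.linalg.norm(best): best=rv
            out[f"rv_{round(np.degrees(a))}"]=rv.round(3)
    return out
def yaw():
    T,_=tool(); return np.arctan2(T[1,0],T[0,0])
def st():
    T,s=tool(); print("t",round(s["t"],2),"pos",s["tool_pos"].round(4),"yaw",round(np.degrees(yaw()),2),"down",T[:3,1].round(3),"F",s["force"].round(1),"M",s["moment"].round(2),"w",round(s["grip_width"]*1000,1))
E
python3 - <<'E'
from h import *
T,s=tool(); print(T.round(3)); st()
a=shot("scene"); b=shot("top")
for n in ["unit","cover","lamp0","mat","pin","stand","drops_a","ointment","carton","tin","strip"]:
    for nm,p in (("scene",a),("top",b)):
        r=imaging.silhouettes(n,p)
        print(n,nm,[(round(q["confidence"],2),np.round(q["centre"]).tolist(),int(q["mask"].sum()), plane(p,[q["centre"]],0.01)[0].round(3).tolist()) for q in r[:5]])
st()
E
```

```text
[[ 0.255 -0.    -0.967  0.185]
 [ 0.967 -0.001  0.255  0.701]
 [-0.001 -1.    -0.     0.218]
 [ 0.     0.     0.     1.   ]]
t 0.15 pos [0.1848 0.7007 0.2179] yaw 75.23 down [-0.    -0.001 -1.   ] F [0.4 0.3 0.4] M [ 0.04 -0.02 -0.01] w 92.6
unit scene [(0.97, [288.0, 229.0], 2786, [0.539, 0.046, 0.01])]
unit top [(0.69, [288.0, 222.0], 1644, [0.503, -0.007, 0.01])]
cover scene [(0.77, [261.0, 208.0], 2599, [0.549, -0.064, 0.01]), (0.19, [380.0, 340.0], 1512, [0.572, 0.386, 0.01])]
cover top [(0.9, [288.0, 184.0], 3543, [0.602, -0.01, 0.01]), (0.73, [183.0, 241.0], 128, [0.458, 0.262, 0.01]), (0.68, [362.0, 146.0], 135, [0.701, -0.209, 0.01])]
lamp0 scene [(0.64, [377.0, 276.0], 271, [0.469, 0.27, 0.01]), (0.51, [416.0, 313.0], 233, [0.474, 0.378, 0.01])]
lamp0 top [(0.73, [183.0, 240.0], 162, [0.462, 0.262, 0.01]), (0.46, [141.0, 239.0], 115, [0.465, 0.373, 0.01])]
mat scene [(0.58, [237.0, 164.0], 2295, [0.494, -0.306, 0.01])]
mat top [(0.7, [409.0, 233.0], 6502, [0.47, -0.322, 0.01]), (0.48, [128.0, 192.0], 98, [0.589, 0.411, 0.01])]
pin scene [(0.75, [390.0, 317.0], 377, [0.523, 
[... 710 characters left out ...]
0.01]), (0.39, [183.0, 240.0], 118, [0.462, 0.262, 0.01])]
carton scene [(0.94, [297.0, 340.0], 2590, [0.692, 0.314, 0.01]), (0.59, [295.0, 173.0], 322, [0.374, -0.171, 0.01])]
carton top [(0.68, [158.0, 151.0], 1045, [0.698, 0.332, 0.01])]
tin scene [(0.77, [381.0, 235.0], 501, [0.367, 0.172, 0.01]), (0.44, [379.0, 338.0], 1486, [0.571, 0.382, 0.01]), (0.38, [250.0, 299.0], 543, [0.715, 0.191, 0.01])]
tin top [(0.85, [221.0, 278.0], 319, [0.362, 0.165, 0.01])]
strip scene [(0.71, [286.0, 229.0], 2981, [0.543, 0.042, 0.01])]
strip top [(0.94, [280.0, 231.0], 1734, [0.48, 0.012, 0.01])]
t 1.35 pos [0.1849 0.701  0.2186] yaw 75.23 down [ 0.  0. -1.] F [0.2 0.8 0. ] M [-0.02 -0.01  0.03] w 92.7
```

Run:
```python
from h import *
print(goal([0.53,0.0,0.33],np.radians(86)))
```

```text
{'shift': array([-589.9, -111.4, -512.5]), 'dist': 789.3, 'rv_86': array([ 0.   , -0.188,  0.   ]), 'rv_266': array([-0.   ,  2.954,  0.   ])}
```

```bash
python3 -m creep '[[[-20,-20,-17,0,0,0,93],[-40,-20,-35,0,0,0,93],[-40,-20,-35,0,0,0,93],[-40,-10,-35,0,0,0,93],[-40,-10,-35,0,0,0,93],[-40,-10,-35,0,0,0,93],[-40,-10,-35,0,0,0,93],[-40,-10,-35,0,0,0,93],[-40,0,-35,0,0,0,93],[-40,0,-35,0,0,0,93]]]'; python3 -c "
from h import *
print(goal([0.53,0.0,0.33],np.radians(86)))"
```

```text
t: 2.6
tool_pos: [0.4096, 0.2474, 0.3291]
tool_rot: [0.56, -0.56, -0.432, 0.431]
force: [-0.2, 0.4, -0.4]
grip_width: 0.0928
{'shift': array([-208.5,   -1. , -179.4]), 'dist': 275.1, 'rv_86': array([ 0.001, -0.188,  0.001]), 'rv_266': array([-1.000e-03,  2.954e+00,  1.000e-03])}
```

Run:
```python
from h import *
p=shot("wrist","w1"); st()
for q in imaging.silhouettes("lamp0",p): print(q["confidence"],q["centre"],plane(p,[q["centre"]],0.0065))
```

```text
t 2.65 pos [0.4124 0.2407 0.3292] yaw 74.84 down [ 0.002 -0.002 -1.   ] F [ 2.2 -5.8  0.5] M [-0.32 -0.14 -0.  ] w 93.1
0.82 [355.9, 175.7] [[0.45464381 0.37557712 0.0065    ]]
0.64 [292.2, 190.0] [[0.45119967 0.26607435 0.0065    ]]
0.54 [155.4, 241.2] [[0.47930793 0.00782015 0.0065    ]]
```

```bash
python3 -m creep '[[[-35,0,-30,0,0,0,93],[-35,0,-30,0,0,0,93],[-35,0,-30,0,0,0,93],[-35,0,-30,0,0,0,93],[-35,0,-30,0,0,0,93],[-34,0,-30,0,0,0,93],[0,0,0,0,-0.1,0,93],[0,0,0,0,-0.088,0,93],[0,0,0,0,0,0,93]]]'
python3 - <<'E'
from h import *
p=shot("wrist","w2"); st()
for n in ("cover","unit","strip","lamp0"):
  for q in imaging.silhouettes(n,p): print(n,q["confidence"],q["centre"],q["mask"].sum(),plane(p,[q["centre"]],0.057))
E
```

```text
t: 3.82
tool_pos: [0.5298, 0.0014, 0.3287]
tool_rot: [0.517, -0.517, -0.482, 0.482]
force: [0.3, 0.6, 0.5]
grip_width: 0.093
t 3.88 pos [0.5298 0.0014 0.3287] yaw 85.91 down [ 0.  0. -1.] F [ 0.   0.6 -0.3] M [ 0.01 -0.   -0.04] w 93.4
cover 0.75 [274.6, 213.1] 8985 [[ 0.59063513 -0.0041007   0.057     ]]
unit 0.86 [277.8, 155.9] 4605 [[0.50347962 0.00678192 0.057     ]]
strip 0.58 [279.3, 158.3] 4550 [[0.5071539  0.00875271 0.057     ]]
lamp0 0.72 [495.8, 113.4] 445 [[0.46107481 0.33359989 0.057     ]]
lamp0 0.59 [432.9, 112.7] 434 [[0.45561949 0.23631944 0.057     ]]
```

View pics/w1.png

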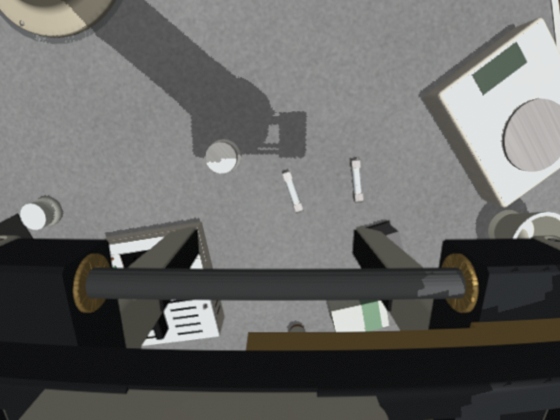

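View pics/w2.png

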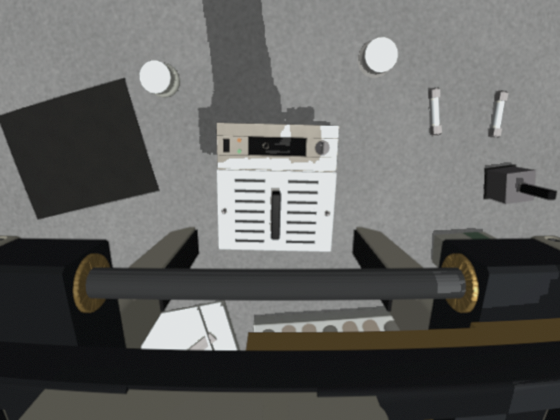

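Run:
```python
import cv2
i=cv2.imread("pics/w2.png")[115:265,205:350]
cv2.imwrite("pics/w2c.png",cv2.resize(i,None,fx=4,fy=4,interpolation=cv2.INTER_CUBIC))
```

```text
(no output)
```

View pics/w2c.png

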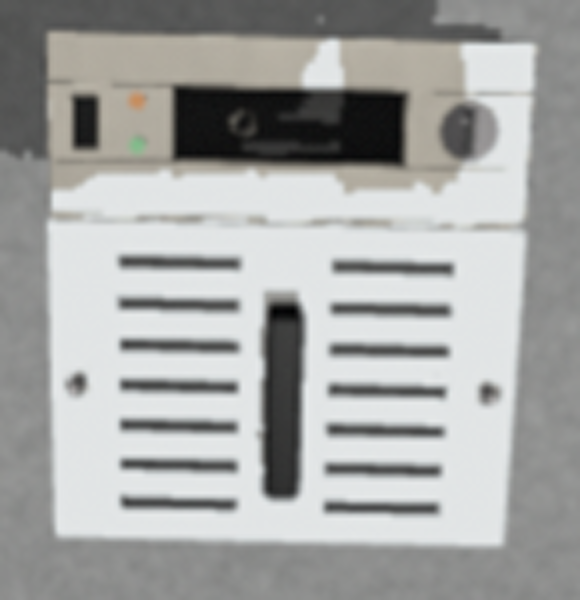

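```bash
cat > fitunit.py <<'E'
from h import *
from scipy.optimize import least_squares
def fit(p,M,uv,x0):
    M=np.array(M,float)/1000; uv=np.array(uv,float)
    def W(v): 
        c,s=np.cos(v[2]),np.sin(v[2]); return np.c_[v[0]+c*M[:,0]-s*M[:,1],v[1]+s*M[:,0]+c*M[:,1],M[:,2]]
    r=least_squares(lambda v:(proj(p,W(v))-uv).ravel(),x0,loss="soft_l1")
    return r.x,(proj(p,W(r.x))-uv).round(1)
E
python3 - <<'E'
from fitunit import *
p=shot("wrist")
M=[(-30,-89,59),(-30,89,59),(96,-89,59),(96,89,59),(33,-79,66),(33,79,66),(-98,-89,55),(-98,89,55)]
c=np.array([(50,222),(525,230),(57,536),(504,546),(77,383),(489,393),(48,33),(536,44)])
uv=(c+.5)/4-.5+[205,115]
x,r=fit(p,M,uv,[0.55,0,0]); print(x[:2].round(4),np.degrees(x[2]).round(2)); print(r.tolist())
s=np.array([(175,88),(405,93),(403,163),(175,160)]); w=plane(p,(s+.5)/4-.5+[205,115],0.053)
c_,s_=np.cos(x[2]),np.sin(x[2]); print("strip unit coords mm",((w[:,:2]-x[:2])@np.array([[c_,-s_],[s_,c_]])*1000).round(1).tolist())
ring=plane(p,[(243/4+205,122/4+115)],0.053); print("ring",((ring[:,:2]-x[:2])@np.array([[c_,-s_],[s_,c_]])*1000).round(1))
cov=x[:2]+0.033*np.array([c_,s_]); print("cover",cov)
# mat corners
m=plane(p,[(0,116),(124,79),(159,190),(38,219)],0.002); print(m.round(3).tolist(), m.mean(0))
print(goal([*cov,0.20],x[2]+np.pi/2))
E
```

```text
[5.549e-01 5.000e-04] -5.27
[[-0.4, -0.6], [0.4, 0.0], [-0.1, -0.1], [-0.0, -0.3], [-0.4, 1.4], [0.9, 1.1], [-0.4, -0.3], [0.2, -0.3]]
strip unit coords mm [[-78.8, -42.5], [-78.8, 42.0], [-53.2, 42.4], [-52.5, -42.4]]
ring [[-66.4 -16.8]]
cover [ 0.58779391 -0.00251867]
[[0.403, -0.462, 0.002], [0.367, -0.23, 0.002], [0.551, -0.201, 0.002], [0.588, -0.437, 0.002]] [ 0.47742234 -0.33242788  0.002     ]
{'shift': array([  0.3, 128.7, -58.2]), 'dist': 141.2, 'rv_85': array([0.   , 0.022, 0.   ]), 'rv_265': array([ 0.  , -3.12, -0.  ])}
```

```bash
python3 -m creep '[[[0,30,-20,0,0.022,0,60],[0,45,-20,0,0,0,60],[0,45,-18,0,0,0,60],[0,45,0,0,0,0,60],[0,35,0,0,0,0,60],[0,20,0,0,0,0,60],[0,10,0,0,0,0,60],[0,0,0,0,0,0,60]]]' 40
python3 - <<'E'
from h import *
st(); p=shot("wrist","w3"); print(goal([0.5878,-0.0025,0.063],np.radians(84.73)))
E
```

```text
t: 5.12
tool_pos: [0.5875, -0.0039, 0.0984]
tool_rot: [0.523, -0.522, -0.476, 0.477]
force: [0.9, 0.0, 0.2]
grip_width: 0.0601
t 5.12 pos [ 0.5875 -0.0039  0.0984] yaw 84.73 down [-0.001 -0.    -1.   ] F [0.9 0.  0.2] M [-0.03 -0.03 -0.04] w 60.1
{'shift': array([ 1.4, 36.1,  0.2]), 'dist': 36.1, 'rv_85': array([0., 0., 0.]), 'rv_265': array([ 0.000e+00, -3.142e+00, -1.000e-03])}
```

View pics/w3.png

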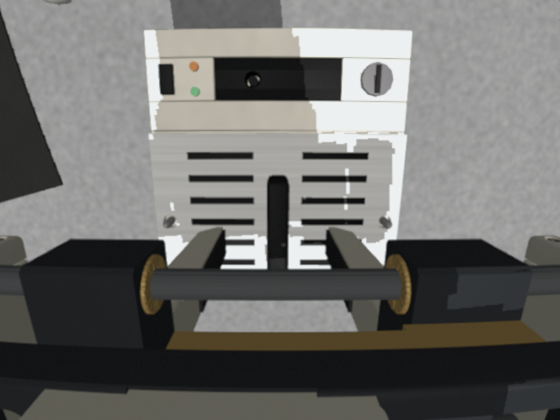

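```bash
python3 - <<'E'
from h import *
p=shot("wrist","w3b"); x=np.array([.5549,.0005]);a=np.radians(-5.27);c_,s_=np.cos(a),np.sin(a)
for uv in [(253,79),(215,57),(341,57),(341,101),(215,101)]:
  w=plane(p,[uv],0.053); print(uv,((w[:,:2]-x)@np.array([[c_,-s_],[s_,c_]])*1000).round(1))
cv2.imwrite("pics/w3c.png",cv2.resize(p["image"][50:110,205:350],None,fx=5,fy=5,interpolation=cv2.INTER_CUBIC))
E
python3 -m creep '[[[1.5,18,0,0,0,0,60],[0,12,0,0,0,0,60],[0,5,0,0,0,0,60],[0,0,0,0,0,0,0],[0,0,0,0,0,0,0],[0,0,0,0,0,0,0],[0,0,0,0,0,0,0]]]' 40
```

```text
(253, 79) [[-65.4 -16.8]]
(215, 57) [[-79.7 -42.1]]
(341, 57) [[-79.8  42.5]]
(341, 101) [[-51.2  43.7]]
(215, 101) [[-51.1 -43.2]]
t: 6.1
tool_pos: [0.5879, -0.0024, 0.0639]
tool_rot: [-0.522, 0.523, 0.477, -0.476]
force: [-0.2, 1.3, -0.2]
grip_width: 0.0247
```

View pics/w3c.png

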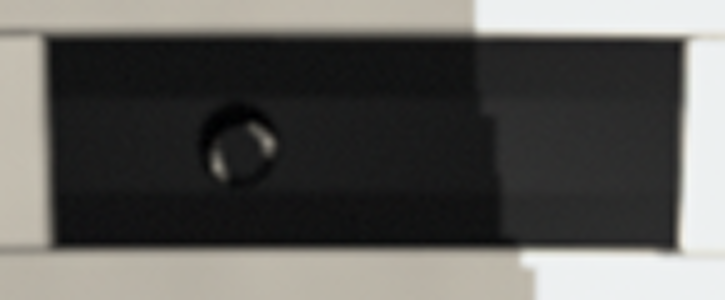

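```bash
python3 -m creep '[[[0,0,0,0,0,0,0],[0,0,0,0,0,0,0],[0,0,0,0,0,0,0],[0,-3,0,0,0,0,0],[0,-6,0,0,0,0,0],[0,-10,0,0,0,0,0],[0,-15,0,0,0,0,0],[0,-30,0,0,0,0,0],[0,-40,0,0,0,0,0]]]' 40
python3 - <<'E'
from h import *
st(); p=shot("wrist","w4"); shot("scene","s4"); print(goal([0.477,-0.332,0.12],np.radians(84.73)))
E
```

```text
t: 7.22
tool_pos: [0.5872, -0.0025, 0.1689]
tool_rot: [0.523, -0.522, -0.476, 0.477]
force: [-0.1, 0.6, -2.7]
grip_width: 0.0139
t 7.22 pos [ 0.5872 -0.0025  0.1689] yaw 84.74 down [-0.001 -0.    -1.   ] F [-0.1  0.6 -2.7] M [ 0.01 -0.07  0.04] w 13.9
{'shift': array([-338.4,   51.4,   82.4]), 'dist': 352.1, 'rv_85': array([ 0.007, -0.   ,  0.001]), 'rv_265': array([-2.000e-03,  3.141e+00,  1.100e-02])}
```

View pics/w4.png

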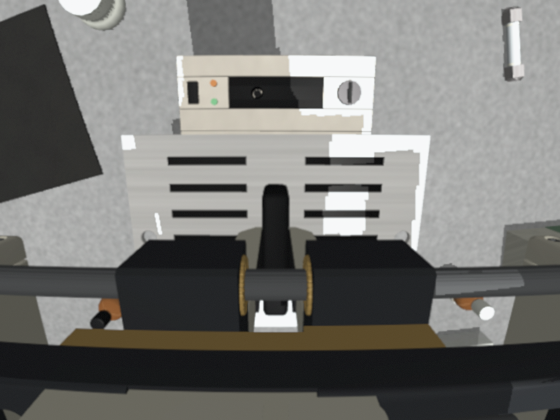

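View pics/s4.png

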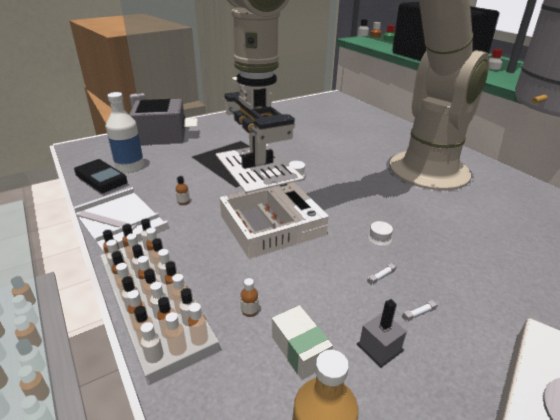

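```bash
python3 -m creep '[[[-25,0,6,0,0,0,0],[-45,0,11,0,0,0,0],[-50,0,12,0,0,0,0],[-50,0,12,0,0,0,0],[-50,0,12,0,0,0,0],[-50,10,12,0,0,0,0],[-45,20,11,0,0,0,0],[-23,30,6,0,0,0,0],[0,30,0,0,0,0,0],[0,0,0,0,0,0,0]]]'
python3 - <<'E'
from h import *
st(); print(goal([0.477,-0.332,0.011],np.radians(84.73)))
shot("top","t5")
E
```

```text
t: 8.57
tool_pos: [0.4736, -0.3309, 0.0759]
tool_rot: [0.524, -0.521, -0.476, 0.477]
force: [-0.3, 0.3, -2.3]
grip_width: 0.0136
t 8.57 pos [ 0.4736 -0.3309  0.0759] yaw 84.7 down [-0.004  0.002 -1.   ] F [-0.3  0.3 -2.3] M [ 0.03 -0.02  0.01] w 13.6
{'shift': array([-0.9, 64.9, -3.8]), 'dist': 65.0, 'rv_85': array([-0.004, -0.   ,  0.002]), 'rv_265': array([-3.000e-03,  3.141e+00, -6.000e-03])}
```

View pics/t5.png

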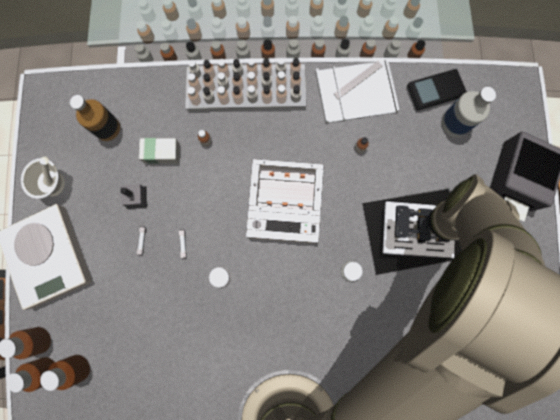

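```bash
python3 -m creep '[[[-1,20,-3.5,0,0,0,0],[0,22,0,0,0,0,0],[0,13,0,0,0,0,0],[0,5,0,0,0,0,0],[0,3,0,0,0,0,0],[0,1,0,0,0,0,0],[0,0,0,0,0,0,0]]]'; python3 -c "
from h import *
st()"
```

```text
t: 9.5
tool_pos: [0.4786, -0.3329, 0.014]
tool_rot: [-0.522, 0.523, 0.477, -0.476]
force: [-0.2, 0.3, -2.0]
grip_width: 0.0139
t 9.5 pos [ 0.4786 -0.3329  0.014 ] yaw 84.74 down [ 0.001 -0.    -1.   ] F [-0.2  0.3 -2. ] M [ 0.   -0.03  0.01] w 13.9
```

```bash
python3 -m creep '[[[0,2,0,0,0,0,0],[0,1.5,0,0,0,0,0],[0,0,0,0,0,0,0]]]'; python3 -c "
from h import *
st()"
```

```text
t: 9.88
tool_pos: [0.4786, -0.3329, 0.0108]
tool_rot: [-0.522, 0.523, 0.477, -0.476]
force: [-1.8, 0.5, 6.2]
grip_width: 0.0138
t 9.88 pos [ 0.4786 -0.3329  0.0108] yaw 84.74 down [ 0.001 -0.    -1.   ] F [-1.8  0.5  6.2] M [ 0.18  0.3  -0.06] w 13.8
```

```bash
python3 -m creep '[[[0,0,0,0,0,0,40],[0,0,0,0,0,0,40],[0,0,0,0,0,0,40],[0,-20,0,0,0,0,40],[0,-50,0,0,0,0,40],[0,-60,0,0,0,0,40],[0,-60,0,0,0,0,40],[0,-30,0,0,0,0,40]]]'
python3 - <<'E'
from h import *
st(); shot("wrist","w6")
print(goal([0.43,0.1,0.27],np.radians(84.73)), goal([0.40,0.32,0.25]))
E
```

```text
t: 10.88
tool_pos: [0.4791, -0.3333, 0.2335]
tool_rot: [-0.521, 0.524, 0.477, -0.476]
force: [0.4, -0.7, -1.0]
grip_width: 0.0398
t 10.88 pos [ 0.4791 -0.3333  0.2335] yaw 84.73 down [ 0.004 -0.002 -1.   ] F [ 0.4 -0.7 -1. ] M [ 0.02 -0.09  0.02] w 39.8
{'shift': array([427.5, -35.7,  89.5]), 'dist': 438.2, 'rv_85': array([ 0.007, -0.   , -0.003]), 'rv_265': array([0.004, 3.141, 0.011])} {'shift': array([643.9, -16.6, 139.8]), 'dist': 659.1}
```

View pics/w6.png

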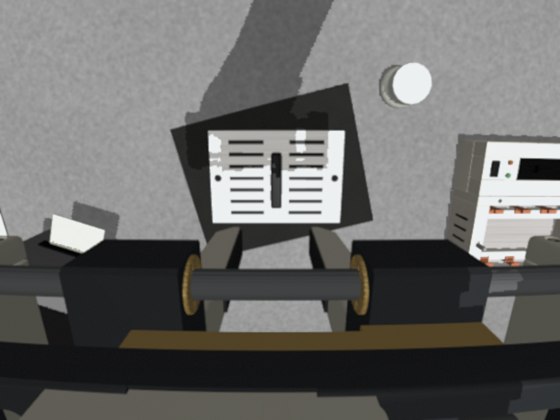

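```bash
python3 -m creep '[[[30,-10,5,0,0,0,40],[60,-10,11,0,0,0,40],[60,0,11,0,0,0,40],[60,0,12,0,0,0,40],[60,0,12,0,0,0,40],[60,0,12,0,0,0,40],[60,0,12,0,0,0,40],[60,0,12,0,0,0,40],[60,20,11,0,0,0,40],[60,20,11,0,0,0,40]]]'; python3 -m creep '[[[45,20,5,0,0,0,40],[15,20,0,0,0,0,40],[0,0,0,0,0,0,40]]]'
python3 - <<'E'
from h import *
st(); p=shot("wrist","w7")
for q in imaging.silhouettes("lamp0",p): 
    m=q["mask"].astype(np.uint8); print(q["confidence"],q["centre"],plane(p,[q["centre"]],0.0065), cv2.minAreaRect(cv2.findNonZero(m)))
E
```

```text
t: 12.18
tool_pos: [0.4221, 0.2435, 0.2108]
tool_rot: [-0.522, 0.522, 0.477, -0.476]
force: [1.4, 0.3, 0.6]
grip_width: 0.04
t: 12.55
tool_pos: [0.422, 0.3023, 0.1697]
tool_rot: [0.522, -0.522, -0.476, 0.478]
force: [-0.1, -0.5, 0.8]
grip_width: 0.0402
t 12.55 pos [0.422  0.3023 0.1697] yaw 84.87 down [-0.002 -0.002 -1.   ] F [-0.1 -0.5  0.8] M [ 0.   -0.02 -0.03] w 40.2
0.87 [339.7, 207.5] [[0.45107163 0.37395369 0.0065    ]] ((340.6183166503906, 212.55889892578125), (14.904077529907227, 55.98061752319336), 6.483073711395264)
0.67 [245.2, 215.8] [[0.45128304 0.26386363 0.0065    ]] ((246.7075653076172, 216.45486450195312), (61.519622802734375, 12.23594856262207), 77.7352294921875)
```

View pics/w7.png

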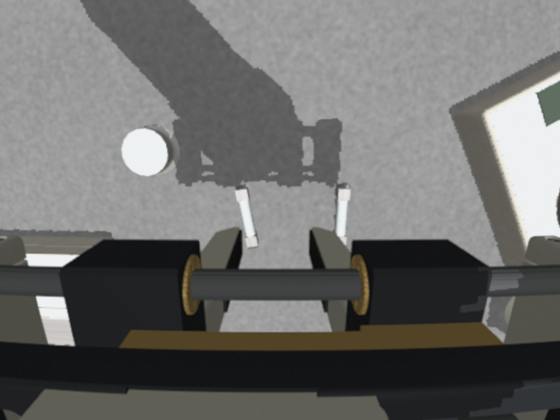

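```bash
python3 -m creep '[[[0,0,25,0,0,0,40],[0,0,25,0,0,0,40],[0,0,0,0,0,0,40]]]'
python3 - <<'E'
from h import *
st(); p=shot("wrist","w8")
cv2.imwrite("pics/w8c.png",cv2.resize(p["image"][110:240,210:390],None,fx=4,fy=4,interpolation=cv2.INTER_CUBIC))
for q in imaging.silhouettes("lamp0",p): 
    m=q["mask"].astype(np.uint8); print(q["confidence"],q["centre"],plane(p,[q["centre"]],0.0065), cv2.minAreaRect(cv2.findNonZero(m)))
E
```

```text
t: 13.02
tool_pos: [0.3724, 0.3054, 0.1723]
tool_rot: [0.522, -0.522, -0.477, 0.476]
force: [1.0, 0.6, -0.3]
grip_width: 0.0398
t 13.03 pos [0.3724 0.3054 0.1723] yaw 84.75 down [ 0.  0. -1.] F [ 1.   0.6 -0.3] M [-0.05  0.02  0.03] w 39.8
0.79 [248.5, 248.4] [[0.44404805 0.26618385 0.0065    ]] ((247.64059448242188, 246.6591796875), (41.58919143676758, 9.97849178314209), 79.50852966308594)
0.47 [341.1, 230.0] [[0.43088301 0.37862601 0.0065    ]] ((341.0, 232.0), (18.0, 12.0), 90.0)
```

View pics/w8c.png

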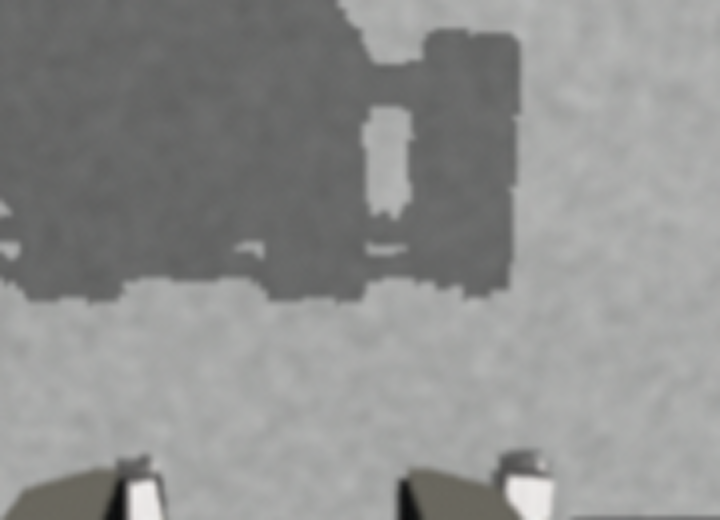

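```bash
python3 -m creep '[[[0,0,-40,0,0,0,40],[0,0,-50,0,0,0,40],[0,0,-20,0,0,0,40],[0,0,0,0,0,0,40]]]'
python3 - <<'E'
from h import *
st(); p=shot("wrist","w9")
cv2.imwrite("pics/w9c.png",cv2.resize(p["image"][110:250,210:390],None,fx=4,fy=4,interpolation=cv2.INTER_CUBIC))
for q in imaging.silhouettes("lamp0",p): 
    m=q["mask"].astype(np.uint8); print(q["confidence"],q["centre"],plane(p,[q["centre"]],0.0065), cv2.minAreaRect(cv2.findNonZero(m)))
E
```

```text
t: 13.62
tool_pos: [0.4842, 0.2953, 0.171]
tool_rot: [-0.523, 0.523, 0.476, -0.476]
force: [-0.6, -0.2, 0.3]
grip_width: 0.04
t 13.62 pos [0.4842 0.2953 0.171 ] yaw 84.57 down [ 0. -0. -1.] F [-0.6 -0.2  0.3] M [ 0.05 -0.01  0.06] w 40.0
0.77 [343.6, 159.4] [[0.45918491 0.3741911  0.0065    ]] ((344.82244873046875, 162.01895141601562), (13.271178245544434, 66.64949798583984), 3.3664603233337402)
0.62 [248.5, 159.4] [[0.44925015 0.26821757 0.0065    ]] ((246.6923065185547, 162.46153259277344), (68.2484130859375, 13.728129386901855), 78.69007110595703)
```

View pics/w9c.png

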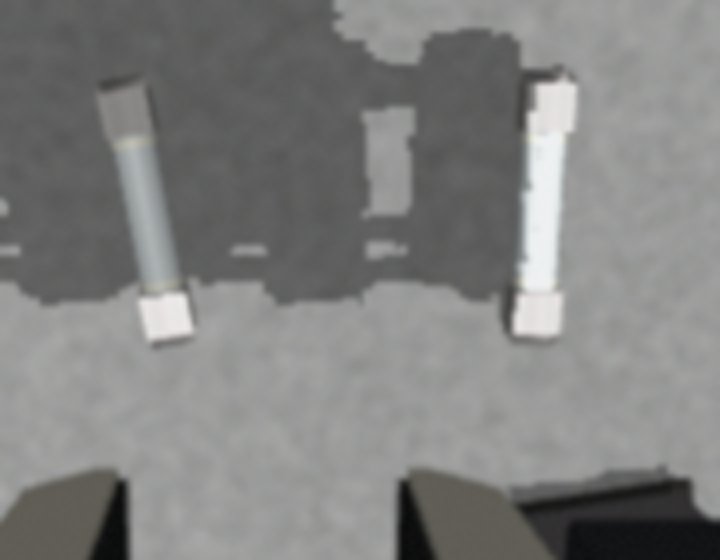

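Run:
```python
from h import *
p=shot("wrist")
f=lambda c:plane(p,(np.array(c)+.5)/4-.5+[210,110],0.0125)
for n,c in (("A",[(546,132),(538,289)]),("B",[(130,138),(162,289)]),("Acaps",[(553,81),(535,336)]),("Bcaps",[(122,86),(169,338)])):
    w=f(c); d=w[1]-w[0]; m=w.mean(0); yw=np.arctan2(d[1],d[0]); print(n,w.round(4).tolist(),"len",np.linalg.norm(d).round(4),"mid",m.round(4),"yaw",np.degrees(yw).round(1))
    print(goal([m[0],m[1],0.06],yw+np.pi/2))
```

```text
A [[0.4375, 0.377, 0.0125], [0.4806, 0.3731, 0.0125]] len 0.0433 mid [0.459  0.3751 0.0125] yaw -5.2
{'shift': array([ 76.4, 111.1,  29.2]), 'dist': 138.0, 'rv_85': array([-0.001, -0.001, -0.   ]), 'rv_265': array([ 1.000e-03,  3.141e+00, -2.000e-03])}
B [[0.4289, 0.2644, 0.0125], [0.471, 0.2685, 0.0125]] len 0.0423 mid [0.45   0.2664 0.0125] yaw 5.5
{'shift': array([-32.6, 111.1,  28.4]), 'dist': 119.2, 'rv_96': array([-0.001, -0.187, -0.   ]), 'rv_276': array([ 0.000e+00,  2.954e+00, -2.000e-03])}
Acaps [[0.4241, 0.3795, 0.0125], [0.4939, 0.3718, 0.0125]] len 0.0703 mid [0.459  0.3756 0.0125] yaw -6.3
{'shift': array([ 77. , 111.1,  29.3]), 'dist': 138.3, 'rv_84': array([-0.001,  0.019, -0.   ]), 'rv_264': array([-1.000e-03, -3.123e+00,  2.000e-03])}
Bcaps [[0.415, 0.2638, 0.0125], [0.4851, 0.2689, 0.0125]] len 0.0703 mid [0.45   0.2664 0.0125] yaw 4.1
{'shift': array([-32.6, 111.1,  28.3]), 'dist': 119.2, 'rv_94': array([-0.001, -0.163, -0.   ]), 'rv_274': array([ 0.000e+00,  2.979e+00, -2.000e-03])}
```

```bash
python3 -m creep '[[[30,20,10,0,0.007,0,40],[30,30,10,0,0,0,40],[16.5,30,9,0,0,0,40],[0,35,0,0,0,0,40],[0,20,0,0,0,0,40],[0,10,0,0,0,0,40],[0,0,0,0,0,0,40]]]'
python3 - <<'E'
from h import *
st(); print(goal([0.459,0.3753,0.003],np.radians(84.3))); shot("wrist","w10"); shot("scene","s10")
E
```

```text
t: 14.65
tool_pos: [0.4604, 0.3753, 0.0261]
tool_rot: [0.524, -0.524, -0.475, 0.475]
force: [-0.1, -0.3, 1.0]
grip_width: 0.0403
t 14.65 pos [0.4604 0.3753 0.0261] yaw 84.39 down [-0.001 -0.    -1.   ] F [-0.1 -0.3  1. ] M [-0.03  0.03  0.01] w 40.3
{'shift': array([-0.2, 23.1,  1.4]), 'dist': 23.2, 'rv_84': array([-0.001,  0.002, -0.001]), 'rv_264': array([-1.00e-03, -3.14e+00,  1.00e-03])}
```

View pics/s10.png

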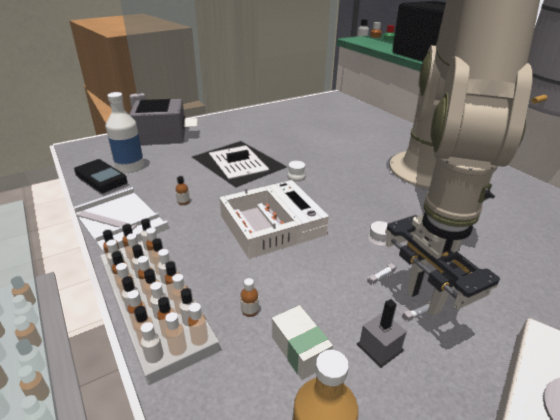

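```bash
python3 -m creep '[[[0,12,1.4,0,0,0,40],[0,8,0,0,0,0,40],[0,2.5,0,0,0,0,40],[0,0,0,0,0,0,40],[0,0,0,0,0,0,0],[0,0,0,0,0,0,0],[0,0,0,0,0,0,0],[0,0,0,0,0,0,0]]]' 40; python3 -c "
from h import *
st()"
```

```text
t: 15.75
tool_pos: [0.4599, 0.3755, 0.0038]
tool_rot: [-0.524, 0.524, 0.475, -0.475]
force: [0.7, -0.9, 0.5]
grip_width: 0.0117
t 15.75 pos [0.4599 0.3755 0.0038] yaw 84.34 down [ 0.  0. -1.] F [ 0.7 -0.9  0.5] M [-0.03  0.08  0.03] w 11.7
```

```bash
python3 -m creep '[[[0,-15,0,0,0,0,0],[0,-40,0,0,0,0,0],[0,-50,0,0,0,0,0],[-20,-40,0,0,0,0,0],[-40,-15,0,0,0,0,0],[-50,0,0,0,0,0,0],[-50,0,0,0,0,0,0],[-50,0,-8,0,0,0,0],[-50,0,-10,0,0,0,0],[-40,0,-10,0,0,0,0]]]' 40; python3 -c "
from h import *
st();print(goal([0.50,0.0373,0.2],np.radians(84.73)))"
```

```text
t: 17.0
tool_pos: [0.4579, 0.072, 0.1647]
tool_rot: [-0.524, 0.525, 0.475, -0.474]
force: [1.0, -0.8, -0.1]
grip_width: 0.0114
t 17.0 pos [0.4579 0.072  0.1647] yaw 84.28 down [ 0.001  0.    -1.   ] F [ 1.  -0.8 -0.1] M [ 0.06 -0.04  0.04] w 11.4
{'shift': array([-30.3, -35.2, -45.4]), 'dist': 65.0, 'rv_85': array([ 0.001, -0.008,  0.   ]), 'rv_265': array([-0.000e+00,  3.134e+00,  1.000e-03])}
```

```bash
python3 -m creep '[[[-20,-15,-40,0,-0.008,0,0],[-20,-15,-50,0,0,0,0],[-10,-10,-55,0,0,0,0],[0,0,-30,0,0,0,0],[0,0,0,0,0,0,0]]]' 40
python3 - <<'E'
from h import *
st(); p=shot("wrist","w11"); cv2.imwrite("pics/w11c.png",cv2.resize(p["image"][60:260,160:400],None,fx=3,fy=3,interpolation=cv2.INTER_CUBIC))
E
```

```text
t: 17.62
tool_pos: [0.6292, 0.0076, 0.2043]
tool_rot: [-0.522, 0.523, 0.477, -0.476]
force: [-0.9, 0.5, 0.1]
grip_width: 0.0113
t 17.62 pos [0.6292 0.0076 0.2043] yaw 84.74 down [ 0.001 -0.    -1.   ] F [-0.9  0.5  0.1] M [-0.02 -0.03 -0.04] w 11.3
```

View pics/w11c.png

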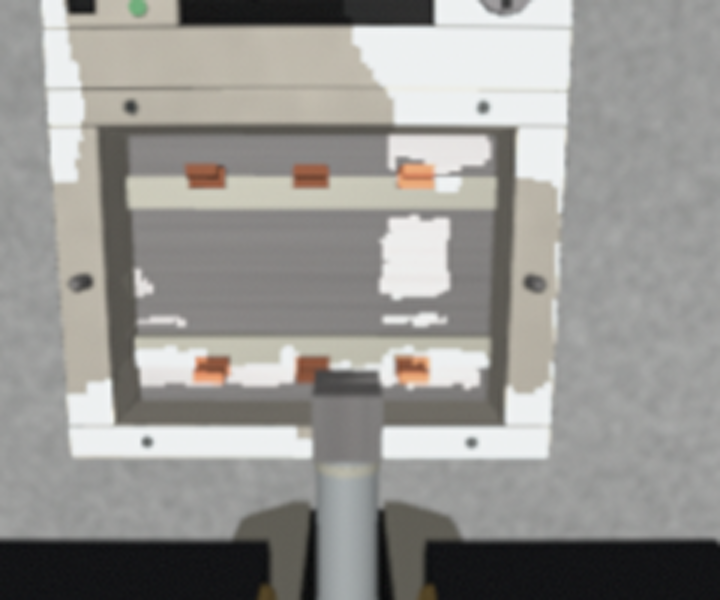

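Run:
```python
from fitunit import *
p=shot("wrist")
g=lambda c:(np.array(c)+.5)/3-.5+[160,60]
M=[(-20,-72,55),(-20,72,55),(86,-72,55),(86,72,55),(98,-89,55),(98,89,55)]
uv=g([(99,127),(516,127),(116,425),(504,425),(72,458),(548,458)])
x,r=fit(p,M,uv,[0.5549,.0005,-.092]); print(x[:2].round(4),np.degrees(x[2]).round(2)); print(r.tolist())
def U(w,x=x):
    c,s=np.cos(x[2]),np.sin(x[2]); return ((w[:,:2]-x[:2])@np.array([[c,-s],[s,c]])*1000).round(1)
print("clips",U(plane(p,g([(205,176),(311,177),(417,177),(212,370),(313,370),(413,370)]),0.031)).tolist())
print("lips inner edge",U(plane(p,g([(205,188),(311,188),(417,188),(212,357),(313,357),(413,357)]),0.031)).tolist())
st()
T,s=tool()
# lamp near end in tool frame: top face edge, z = lamp bottom+13; lamp bottom approx tcp z-0.0035
zt=s["tool_pos"][2]-.0035+.013
w=plane(p,g([(315,394),(382,394),(320,470),(377,470)]),zt); print(w.round(4).tolist()); print("rel tool mm",((w-T[:3,3])@T[:3,:3]*1000).round(1).tolist())
```

```text
[0.5533 0.0007] -5.27
[[-0.7, -0.3], [0.6, -0.5], [-0.6, 0.5], [0.5, 0.6], [-0.4, -0.1], [0.6, 0.1]]
clips [[-3.9, -39.0], [-3.5, 0.3], [-3.5, 39.7], [69.2, -38.8], [69.2, 0.5], [69.2, 39.4]]
lips inner edge [[0.4, -39.2], [0.5, 0.3], [0.4, 39.7], [64.1, -38.6], [64.1, 0.6], [64.1, 39.3]]
t 17.73 pos [0.6267 0.0081 0.2039] yaw 84.8 down [-0.001  0.    -1.   ] F [-0.6 -0.1  0.2] M [0.   0.01 0.04] w 11.5
[[0.5945, 0.0048, 0.2134], [0.5956, 0.0169, 0.2134], [0.6088, 0.0043, 0.2134], [0.6098, 0.0148, 0.2134]]
rel tool mm [[-6.2, -9.5, 31.8], [5.9, -9.5, 31.7], [-5.4, -9.5, 17.4], [5.1, -9.5, 17.4]]
```

```bash
cat >> h.py <<'E'
import pickle
def snap(name,save,crop=None,k=3):
    p=shot(name,save); pickle.dump(p,open(f"pics/{save}.pkl","wb")); st()
    if crop:
        x0,y0,x1,y1=crop; cv2.imwrite(f"pics/{save}c.png",cv2.resize(p["image"][y0:y1,x0:x1],None,fx=k,fy=k,interpolation=cv2.INTER_CUBIC))
    return p
def load(save): return pickle.load(open(f"pics/{save}.pkl","rb"))
E
python3 - <<'E'
from h import *
p=snap("wrist","w12",(160,60,400,260),3)
E
```

```text
t 17.77 pos [0.6264 0.0083 0.2039] yaw 84.81 down [-0.001  0.    -1.   ] F [-0.4 -0.1 -0. ] M [0.04 0.03 0.03] w 11.4
```

View pics/w12c.png

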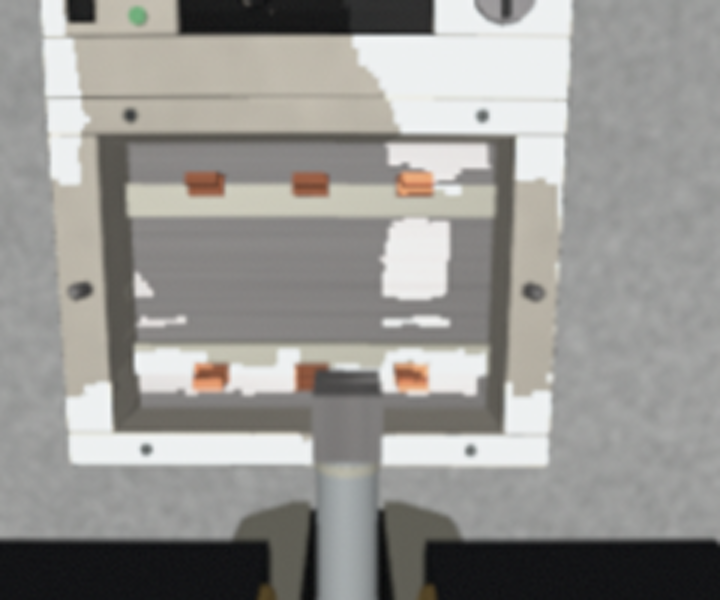

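Run:
```python
from fitunit import *
p=load("w12")
g=lambda c:(np.array(c)+.5)/3-.5+[160,60]
M=[(-20,-72,55),(-20,72,55),(86,-72,55),(86,72,55),(98,-89,55),(98,89,55)]
uv=g([(99,135),(516,134),(115,431),(503,432),(71,465),(548,465)])
x,r=fit(p,M,uv,[0.5549,.0005,-.092]); print(x[:2].round(4),np.degrees(x[2]).round(2)); print(r.tolist())
c,s=np.cos(x[2]),np.sin(x[2])
for y in (-.04,0,.04): print(x[0]+.033*c-y*s, x[1]+.033*s+y*c)
```

```text
[5.549e-01 5.000e-04] -5.27
[[-0.8, -0.5], [0.4, -0.2], [-0.3, 0.7], [0.5, 0.6], [-0.1, -0.2], [0.2, 0.0]]
0.5840937050386796 -0.042360679644881424
0.5877672570634047 -0.0025297241514258516
0.5914408090881298 0.037301231342029714
```

```bash
python3 -c "
from h import *
print(goal([0.5892,0.0375,0.046],np.radians(84.73)))"
```

```text
{'shift': array([ 25.8, 158. ,  39.5]), 'dist': 164.9, 'rv_85': array([-0.001,  0.001, -0.   ]), 'rv_265': array([-0.00e+00, -3.14e+00,  1.00e-03])}
```

```bash
python3 -m creep '[[[13,10,20,0,0,0,0],[12.8,35,19.5,0,0,0,0],[0,40,0,0,0,0,0],[0,40,0,0,0,0,0],[0,23,0,0,0,0,0],[0,10,0,0,0,0,0],[0,0,0,0,0,0,0],[0,0,0,0,0,0,0]]]' 40
python3 - <<'E'
from h import *
p=snap("wrist","w13",(190,40,390,240),3);print(goal([0.5892,0.0375,0.046],np.radians(84.73)))
E
```

```text
t: 18.77
tool_pos: [0.591, 0.0375, 0.0468]
tool_rot: [-0.522, 0.522, 0.477, -0.476]
force: [0.4, 0.1, 0.0]
grip_width: 0.0114
t 18.82 pos [0.5912 0.0374 0.0469] yaw 84.8 down [ 0.002  0.    -1.   ] F [ 0.5 -1.1 -0. ] M [-0.02 -0.02  0.03] w 11.2
{'shift': array([-0.1,  0.9,  2. ]), 'dist': 2.1, 'rv_85': array([0.002, 0.001, 0.   ]), 'rv_265': array([ 1.00e-03, -3.14e+00, -3.00e-03])}
```

View pics/w13c.png

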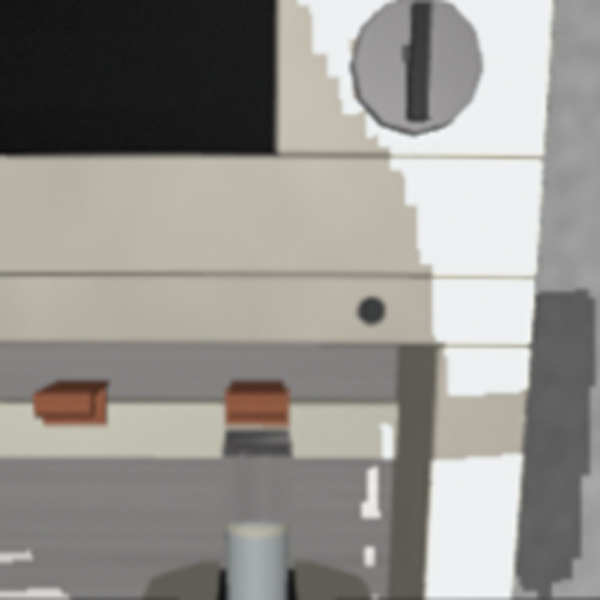

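```bash
python3 -m creep '[[[0,0,2,0,0,0,0],[0,5,0,0,0,0,0],[0,4,0,0,0,0,0],[0,2,0,0,0,0,0],[0,0,0,0,0,0,0]]]' 60; python3 -c "
from h import *
st()"
```

```text
t: 19.45
tool_pos: [0.589, 0.0375, 0.0346]
tool_rot: [-0.522, 0.522, 0.477, -0.477]
force: [1.1, -0.4, 0.5]
grip_width: 0.0111
t 19.45 pos [0.589  0.0375 0.0346] yaw 84.8 down [ 0. -0. -1.] F [ 1.1 -0.4  0.5] M [-0.01 -0.16  0.03] w 11.1
```

```bash
python3 -m creep '[[[0,2,0,0,0,0,0],[0,2,0,0,0,0,0],[0,1,0,0,0,0,0],[0,1,0,0,0,0,0]]]' 60; python3 -c "
from h import *
st()"
```

```text
t: 19.95
tool_pos: [0.589, 0.0377, 0.029]
tool_rot: [-0.522, 0.522, 0.477, -0.477]
force: [0.8, 0.9, 2.9]
grip_width: 0.0111
t 19.95 pos [0.589  0.0377 0.029 ] yaw 84.8 down [ 0.001  0.    -1.   ] F [0.8 0.9 2.9] M [ 0.02 -0.16  0.03] w 11.1
```

```bash
python3 -m creep '[[[0,1.5,0,0,0,0,0],[0,1,0,0,0,0,0],[0,1,0,0,0,0,0],[0,1,0,0,0,0,0],[0,0,0,0,0,0,0]]]' 60
python3 - <<'E'
from h import *
p=snap("wrist","w14",(190,40,390,240),3)
E
```

```text
t: 20.58
tool_pos: [0.5887, 0.0376, 0.024]
tool_rot: [-0.522, 0.522, 0.477, -0.477]
force: [1.6, 0.2, -1.2]
grip_width: 0.0111
t 20.62 pos [0.5887 0.0375 0.0241] yaw 84.79 down [ 0. -0. -1.] F [ 2.6 -0.2 -3.1] M [-0.06 -0.38  0.05] w 11.3
```

View pics/w14c.png

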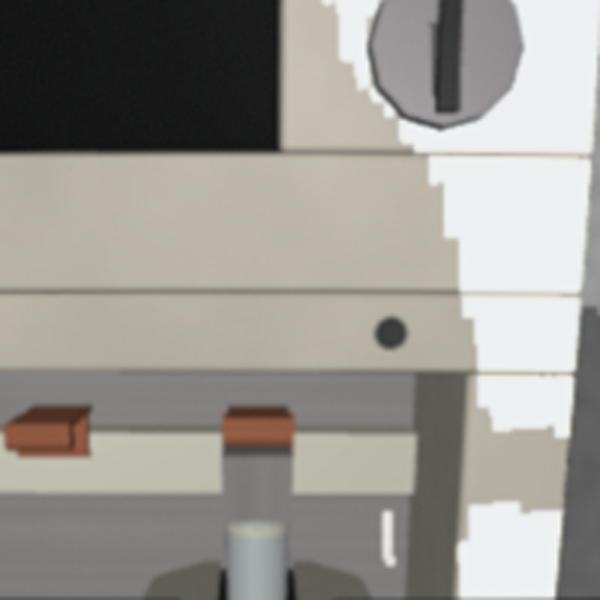

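```bash
python3 -m creep '[[[0,1,0,0,0,0,0],[0,1,0,0,0,0,0],[0,0,0,0,0,0,0]]]' 60
python3 - <<'E'
from h import *
st()
E
```

```text
t: 21.0
tool_pos: [0.5888, 0.0375, 0.0237]
tool_rot: [-0.522, 0.522, 0.477, -0.476]
force: [-2.7, -1.2, 17.4]
grip_width: 0.0113
t 21.0 pos [0.5888 0.0375 0.0237] yaw 84.79 down [ 0.001  0.    -1.   ] F [-2.7 -1.2 17.4] M [-0.09  0.56 -0.05] w 11.3
```

```bash
python3 -m creep '[[[0,-1,0,0,0,0,24],[0,0,0,0,0,0,24],[0,0,0,0,0,0,24],[0,-10,0,0,0,0,24],[0,-25,0,0,0,0,24],[0,-40,0,0,0,0,40],[0,-40,-20,0,0,0,40],[0,-40,-30,0,0,0,40],[0,0,0,0,0,0,40],[0,0,0,0,0,0,40]]]' 40
python3 - <<'E'
from h import *
p=snap("wrist","w15",(160,60,400,260),3)
print(goal([0.49,0.20,0.19],np.radians(94.7)))
E
```

```text
t: 22.25
tool_pos: [0.6375, 0.033, 0.178]
tool_rot: [0.522, -0.522, -0.477, 0.477]
force: [-0.7, -0.6, 0.3]
grip_width: 0.0401
t 22.3 pos [0.637  0.0331 0.1774] yaw 84.81 down [-0.002 -0.    -1.   ] F [-0.6 -0.4  0.6] M [ 0.04  0.01 -0.02] w 40.2
{'shift': array([153. , -12.3, 161.5]), 'dist': 222.8, 'rv_95': array([-0.002, -0.173, -0.   ]), 'rv_275': array([ 0.   ,  2.969, -0.003])}
```

View pics/w15c.png

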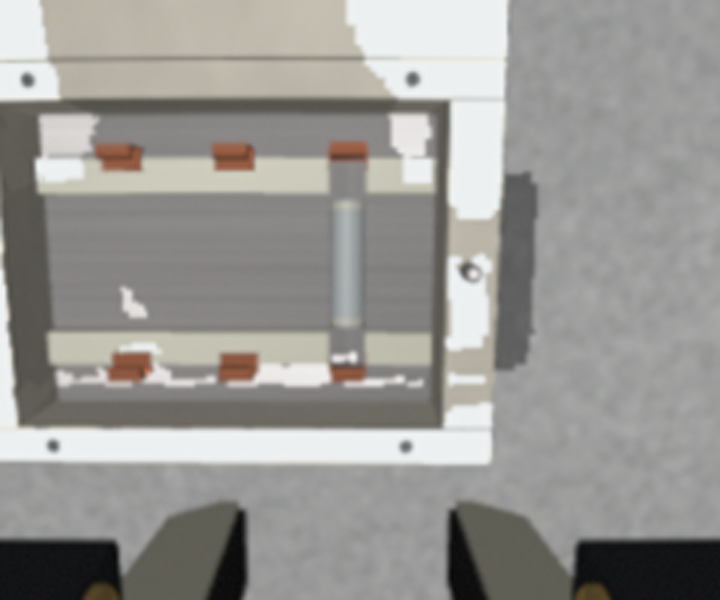

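```bash
python3 -m creep '[[[30,-5,20,0,0,0,40],[45,-7,32,0,0,0,40],[45,0,35,0,-0.05,0,40],[45,0,35,0,-0.05,0,40],[35,0,25,0,-0.05,0,40],[20,0,10,0,-0.023,0,40],[0,0,0,0,0,0,40]]]'; python3 -c "
from h import *
st();print(goal([0.487,0.266,0.17],np.radians(94.7)))"
```

```text
t: 23.18
tool_pos: [0.4923, 0.2617, 0.1897]
tool_rot: [0.479, -0.478, -0.52, 0.521]
force: [0.2, -0.5, 0.1]
grip_width: 0.0401
t 23.18 pos [0.4923 0.2617 0.1897] yaw 94.82 down [-0.001 -0.    -1.   ] F [ 0.2 -0.5  0.1] M [-0.04  0.01  0.05] w 40.1
{'shift': array([ 4.8, 19.7,  4.9]), 'dist': 20.8, 'rv_95': array([-0.001,  0.002, -0.   ]), 'rv_275': array([-1.000e-03, -3.139e+00,  2.000e-03])}
```

```bash
python3 -m creep '[[[5,20,5,0,0,0,40],[0,0,0,0,0,0,40],[0,0,0,0,0,0,40]]]'
python3 - <<'E'
from h import *
p=snap("wrist","w16",(190,90,370,240),4)
for q in imaging.silhouettes("lamp0",p): print(q["confidence"],q["centre"],plane(p,[q["centre"]],0.0065))
E
```

```text
t: 23.55
tool_pos: [0.4886, 0.2643, 0.1704]
tool_rot: [0.479, -0.48, -0.519, 0.52]
force: [0.5, 0.1, -0.4]
grip_width: 0.0402
t 23.6 pos [0.4887 0.2645 0.1706] yaw 94.6 down [ 0.001 -0.    -1.   ] F [0.1 0.3 1.4] M [ 0.03 -0.01 -0.02] w 40.1
0.8 [279.5, 154.4] [[0.45052736 0.2655095  0.0065    ]]
0.55 [75.6, 240.3] [[0.57324769 0.0245203  0.0065    ]]
0.38 [63.4, 203.6] [[0.527474   0.01332235 0.0065    ]]
```

View pics/w16c.png

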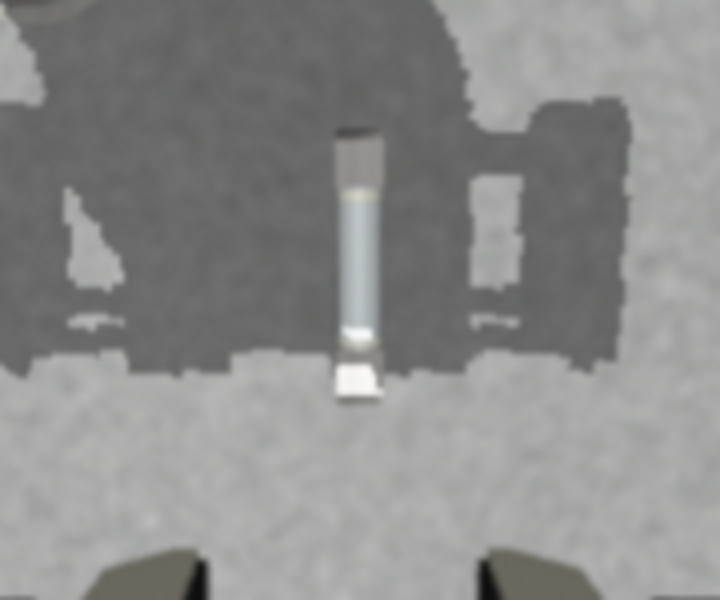

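Run:
```python
from h import *
p=load("w16"); f=lambda c:plane(p,(np.array(c)+.5)/4-.5+[190,90],0.0128)
for c in ([(359,189),(360,347)],[(360,138),(358.5,394)]):
    w=f(c); d=w[1]-w[0]; m=w.mean(0); yw=np.arctan2(d[1],d[0]); print(np.linalg.norm(d).round(4),m.round(4),np.degrees(yw).round(1))
print(goal([m[0],m[1],0.026],np.radians(94.6)))
```

```text
0.0429 [0.4527 0.2656 0.0128] 5.1
0.0695 [0.4527 0.2655 0.0128] 4.4
{'shift': array([  3.6, 144.7,  35.8]), 'dist': 149.1, 'rv_95': array([0.001, 0.   , 0.   ]), 'rv_275': array([ 0.000e+00, -3.141e+00, -1.000e-03])}
```

```bash
python3 -m creep '[[[3.6,20,18,0,0,0,40],[0,35,17.8,0,0,0,40],[0,40,0,0,0,0,40],[0,30,0,0,0,0,40],[0,15,0,0,0,0,40],[0,4.5,0,0,0,0,40],[0,0,0,0,0,0,40],[0,0,0,0,0,0,40]]]'; python3 -c "
from h import *
st();print(goal([0.4527,0.2655,0.0035],np.radians(94.7)))"
```

```text
t: 24.65
tool_pos: [0.4522, 0.2664, 0.0266]
tool_rot: [-0.479, 0.479, 0.521, -0.52]
force: [0.2, 0.1, -0.0]
grip_width: 0.0401
t 24.65 pos [0.4522 0.2664 0.0266] yaw 94.7 down [ 0.001  0.001 -1.   ] F [ 0.2  0.1 -0. ] M [ 0.05  0.06 -0.  ] w 40.1
{'shift': array([-1. , 23.1, -0.4]), 'dist': 23.2, 'rv_95': array([0.001, 0.   , 0.001]), 'rv_275': array([ 1.000e-03, -3.142e+00, -2.000e-03])}
```

```bash
python3 -m creep '[[[-1,12,-0.4,0,0,0,40],[0,8,0,0,0,0,40],[0,3,0,0,0,0,40],[0,0,0,0,0,0,0],[0,0,0,0,0,0,0],[0,0,0,0,0,0,0],[0,0,0,0,0,0,0],[0,0,0,0,0,0,0]]]' 50; python3 -c "
from h import *
st()"; python3 -m creep '[[[0,-15,0,0,0,0,0],[0,-40,0,0,0,0,0],[-10,-50,0,0,0,0,0],[-30,-40,0,0,0.03,0,0],[-40,-15,-10,0,0.05,0,0],[-50,0,-20,0,0.05,0,0],[-50,0,-20,0,0.044,0,0],[-50,0,-20,0,0,0,0],[-40,0,-20,0,0,0,0],[0,0,0,0,0,0,0]]]';python3 -c "
from h import *
st();print(goal([0.5841,-0.0424,0.1],np.radians(84.73)))"
```

```text
t: 25.65
tool_pos: [0.4523, 0.2653, 0.0029]
tool_rot: [-0.479, 0.479, 0.52, -0.52]
force: [-0.0, 0.3, 2.7]
grip_width: 0.0115
t 25.65 pos [0.4523 0.2653 0.0029] yaw 94.71 down [ 0.  0. -1.] F [-0.   0.3  2.7] M [ 0.01 -0.01  0.02] w 11.5
t: 26.9
tool_pos: [0.5374, -0.0121, 0.1636]
tool_rot: [-0.523, 0.524, 0.475, -0.475]
force: [-0.0, -0.3, 0.5]
grip_width: 0.0111
t 26.9 pos [ 0.5374 -0.0121  0.1636] yaw 84.4 down [ 0.001 -0.001 -1.   ] F [-0.  -0.3  0.5] M [0.07 0.01 0.05] w 11.1
{'shift': array([-25.5,  63.7, -49.3]), 'dist': 84.5, 'rv_85': array([ 0.001, -0.006, -0.001]), 'rv_265': array([2.000e-03, 3.136e+00, 2.000e-03])}
```

```bash
python3 -m creep '[[[-13,0,-25,0,-0.006,0,0],[-12.5,25,-24,0,0,0,0],[0,40,0,0,0,0,0],[0,35,0,0,0,0,0],[0,17,0,0,0,0,0],[0,0,0,0,0,0,0],[0,0,0,0,0,0,0]]]' 60
python3 - <<'E'
from h import *
p=snap("wrist","w17",(190,40,390,240),3);print(goal([0.5837,-0.0424,0.035],np.radians(84.73)))
E
```

```text
t: 27.78
tool_pos: [0.584, -0.0377, 0.0469]
tool_rot: [-0.521, 0.521, 0.479, -0.478]
force: [0.5, -0.2, -0.4]
grip_width: 0.0116
t 27.82 pos [ 0.5841 -0.0378  0.0471] yaw 85.09 down [ 0.002  0.    -1.   ] F [-0.5  0.1 -0.6] M [ 0.02 -0.01  0.01] w 11.1
{'shift': array([-4.6, 12.1,  0. ]), 'dist': 12.9, 'rv_85': array([0.002, 0.006, 0.   ]), 'rv_265': array([ 0.000e+00, -3.135e+00, -3.000e-03])}
```

View pics/w17c.png

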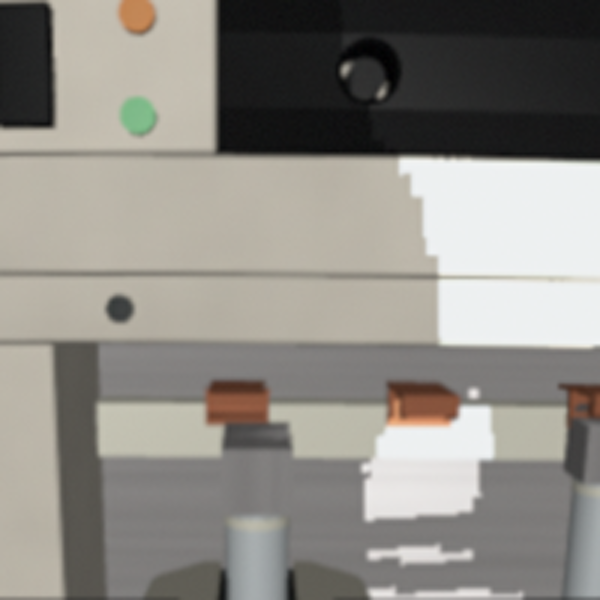

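```bash
python3 -m creep '[[[-4.6,0,0,0,0.006,0,0],[0,6,0,0,0,0,0],[0,4,0,0,0,0,0],[0,2,0,0,0,0,0],[0,0,0,0,0,0,0],[0,0,0,0,0,0,0]]]' 60; python3 -c "
from h import *
st();print(goal([0.5837,-0.0424,0.0229],np.radians(84.73)))"
```

```text
t: 28.58
tool_pos: [0.583, -0.0425, 0.0337]
tool_rot: [0.522, -0.522, -0.477, 0.477]
force: [0.1, -0.0, 0.2]
grip_width: 0.0107
t 28.57 pos [ 0.583  -0.0425  0.0337] yaw 84.74 down [-0.  0. -1.] F [ 0.1 -0.   0.2] M [ 0.04 -0.06 -0.01] w 10.7
{'shift': array([ 0.1, 10.8, -0.7]), 'dist': 10.8, 'rv_85': array([-0.,  0.,  0.]), 'rv_265': array([ 0.   , -3.141,  0.   ])}
```

```bash
python3 -m creep '[[[0,2,-0.7,0,0,0,0],[0,2,0,0,0,0,0],[0,2,0,0,0,0,0],[0,1.5,0,0,0,0,0],[0,1.5,0,0,0,0,0],[0,1,0,0,0,0,0],[0,0,0,0,0,0,0]]]' 60; python3 -c "
from h import *
st()"
```

```text
t: 29.45
tool_pos: [0.5834, -0.0426, 0.0233]
tool_rot: [0.523, -0.522, -0.476, 0.477]
force: [0.1, 1.0, -4.3]
grip_width: 0.0113
t 29.45 pos [ 0.5834 -0.0426  0.0233] yaw 84.74 down [-0.001 -0.    -1.   ] F [ 0.1  1.  -4.3] M [ 0.04 -0.01  0.04] w 11.3
```

```bash
python3 -m creep '[[[0,1,0,0,0,0,0],[0,1,0,0,0,0,0],[0,0,0,0,0,0,0]]]' 60; python3 -c "
from h import *
st()"; python3 -m creep '[[[0,-1,0,0,0,0,24],[0,0,0,0,0,0,24],[0,0,0,0,0,0,24],[0,-10,0,0,0,0,24],[0,-25,0,0,0,0,24],[0,-40,0,0,0,0,40],[0,-40,-20,0,0,0,40],[0,-40,-25,0,0,0,40],[0,0,0,0,0,0,40],[0,0,0,0,0,0,40]]]' 40
python3 - <<'E'
from h import *
p=snap("wrist","w18",(160,60,400,260),3)
shot("top","t18")
E
```

```text
t: 29.82
tool_pos: [0.5835, -0.0426, 0.0228]
tool_rot: [-0.522, 0.522, 0.477, -0.476]
force: [-3.7, -0.1, 14.2]
grip_width: 0.0115
t 29.82 pos [ 0.5835 -0.0426  0.0228] yaw 84.74 down [ 0.  0. -1.] F [-3.7 -0.1 14.2] M [0.11 0.84 0.04] w 11.5
t: 31.08
tool_pos: [0.6276, -0.0467, 0.1775]
tool_rot: [0.523, -0.522, -0.476, 0.477]
force: [-0.2, -0.8, 0.4]
grip_width: 0.0403
t 31.12 pos [ 0.6272 -0.0467  0.177 ] yaw 84.74 down [-0.002  0.    -1.   ] F [-1.4  0.4 -0.2] M [0.01 0.   0.  ] w 39.8
```

View pics/w18c.png

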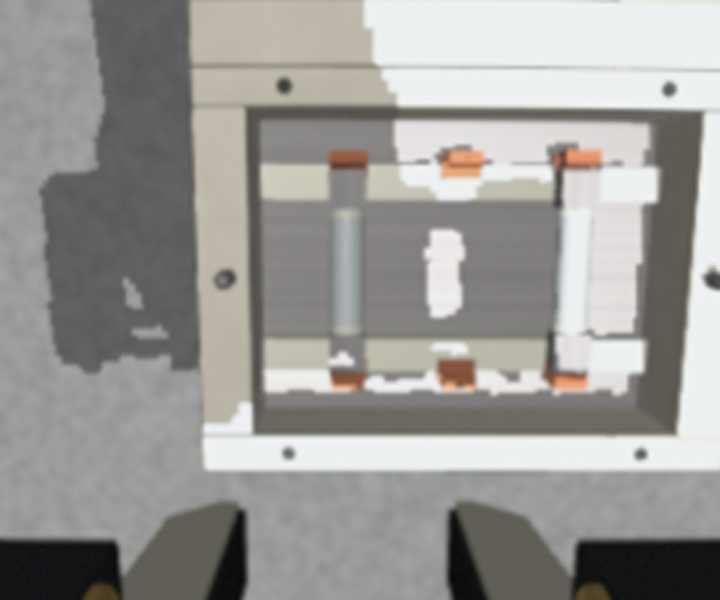

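View pics/t18.png

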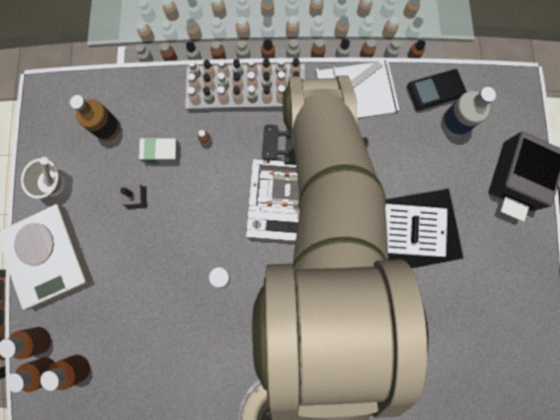

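```bash
python3 -m creep '[[[-30,-20,8,0,0,0,50],[-45,-20,18,0,0,0,50],[-50,-15,19,0,0,0,50],[-50,0,19,0,0,0,50],[-45,0,18,0,0,0,50],[-40,0,15,0,0,0,50],[-20,0,8,0,0,0,50],[-10,0,0,0,0,0,50],[0,0,0,0,0,0,50],[0,0,0,0,0,0,50]]]'
python3 - <<'E'
from h import *
p=snap("wrist","w19",(160,60,400,260),3)
E
```

```text
t: 32.42
tool_pos: [0.4979, -0.3245, 0.2324]
tool_rot: [0.522, -0.522, -0.477, 0.477]
force: [-0.2, -0.5, 0.2]
grip_width: 0.0498
t 32.48 pos [ 0.498  -0.3246  0.2325] yaw 84.85 down [-0.     0.001 -1.   ] F [ 0.1 -0.  -0.4] M [ 0.01 -0.01  0.03] w 49.9
```

View pics/w19c.png

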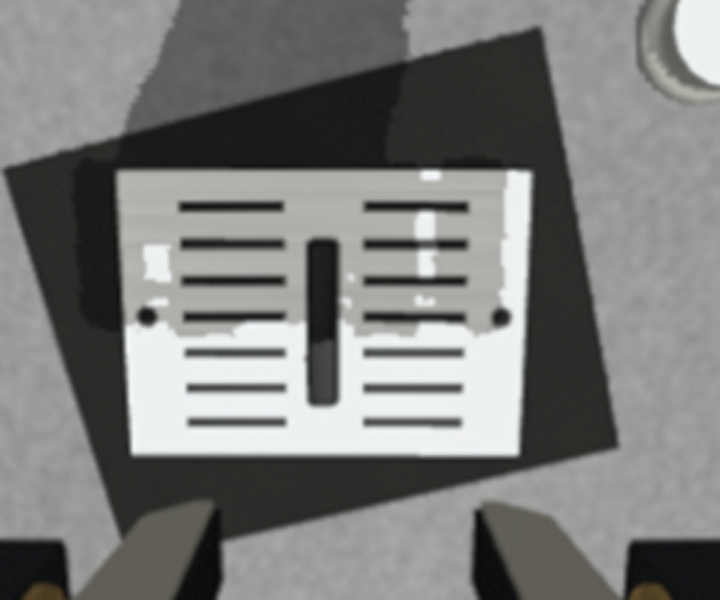

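Run:
```python
from fitunit import *
p=load("w19")
g=lambda c:(np.array(c)+.5)/3-.5+[160,60]
M=[(-63,-89,6),(-63,89,6),(63,-89,6),(63,89,6),(0,-79,6),(0,79,6)]
x,r=fit(p,M,g([(117,170),(532,171),(131,456),(519,456),(147,316),(502,317)]),[0.478,-.333,-.092]); print(x[:2].round(4),np.degrees(x[2]).round(2)); print(r.tolist())
print(goal([x[0],x[1],0.012],x[2]+np.pi/2))
```

```text
[ 0.4789 -0.3329] -5.32
[[0.1, 0.3], [-0.2, 0.2], [0.4, -0.9], [-0.4, -0.6], [0.0, 0.3], [0.1, 0.2]]
{'shift': array([-10.1, 220.5,  18.2]), 'dist': 221.4, 'rv_85': array([-0.   ,  0.003,  0.001]), 'rv_265': array([ 1.000e-03, -3.139e+00,  0.000e+00])}
```

```bash
python3 -m creep '[[[-10,30,18,0,0.003,0,50],[0,50,0,0,0,0,50],[0,50,0,0,0,0,50],[0,45,0,0,0,0,50],[0,25,0,0,0,0,50],[0,10,0,0,0,0,50],[0,0,0,0,0,0,50],[0,0,0,0,0,0,50]]]'; python3 -c "
from h import *
st();print(goal([0.4788,-0.3329,0.0112],np.radians(84.70)))"
```

```text
t: 33.48
tool_pos: [0.4792, -0.3344, 0.0238]
tool_rot: [-0.522, 0.524, 0.476, -0.476]
force: [-0.7, 0.4, -0.2]
grip_width: 0.05
t 33.48 pos [ 0.4792 -0.3344  0.0238] yaw 84.59 down [ 0.002 -0.001 -1.   ] F [-0.7  0.4 -0.2] M [-0.01  0.03 -0.03] w 50.0
{'shift': array([ 1.4, 12.6,  0.6]), 'dist': 12.7, 'rv_85': array([ 0.002, -0.002, -0.001]), 'rv_265': array([1.00e-03, 3.14e+00, 3.00e-03])}
```

```bash
python3 -m creep '[[[1.4,8,0.6,0,0,0,50],[0,4.3,0,0,0,0,50],[0,0,0,0,0,0,0],[0,0,0,0,0,0,0],[0,0,0,0,0,0,0],[0,0,0,0,0,0,0],[0,0,0,0,0,0,0],[0,0,0,0,0,0,0],[0,-4,0,0,0,0,0],[0,-10,0,0,0,0,0]]]' 50; python3 -c "
from h import *
st()"; python3 -m creep '[[[0,-30,0,0,0,0,0],[0,-50,0,0,0,0,0],[0,-50,0,0,0,0,0],[10,-10,-2,0,0,0,0],[40,0,-10,0,0,0,0],[50,0,-12,0,0,0,0],[50,0,-12,0,0,0,0],[50,0,-12,0,0,0,0],[50,0,-12,0,0,0,0],[50,0,-12,0,0,0,0]]]';python3 -c "
from h import *
st();print(goal([0.5879,-0.0025,0.12],np.radians(84.73)))"
```

```text
t: 34.72
tool_pos: [0.4776, -0.3325, 0.0244]
tool_rot: [0.524, -0.523, -0.476, 0.476]
force: [0.4, -0.1, -1.7]
grip_width: 0.0135
t 34.73 pos [ 0.4776 -0.3325  0.0244] yaw 84.57 down [-0.001  0.001 -1.   ] F [ 0.4 -0.1 -1.7] M [-0.06  0.04  0.03] w 13.5
t: 35.98
tool_pos: [0.5777, -0.0387, 0.1636]
tool_rot: [0.523, -0.523, -0.476, 0.476]
force: [0.1, 0.1, -2.7]
grip_width: 0.0137
t 35.98 pos [ 0.5777 -0.0387  0.1636] yaw 84.6 down [-0.001  0.    -1.   ] F [ 0.1  0.1 -2.7] M [ 0.01 -0.03 -0.  ] w 13.7
{'shift': array([37. , 43.6, -6.9]), 'dist': 57.6, 'rv_85': array([-0.001, -0.002, -0.   ]), 'rv_265': array([ 0.000e+00,  3.139e+00, -2.000e-03])}
```

```bash
python3 -m creep '[[[22,0,-4,0,-0.002,0,0],[15,15,-3,0,0,0,0],[0,30,0,0,0,0,0],[0,20,0,0,0,0,0],[0,0,0,0,0,0,0],[0,0,0,0,0,0,0]]]' 50
python3 - <<'E'
from h import *
p=snap("wrist","w20",(120,60,420,260),2.6);print(goal([0.5879,-0.0025,0.085],np.radians(84.73)))
snap("scene","s20",(200,150,350,270),5)
E
```

```text
t: 36.72
tool_pos: [0.5884, -0.0056, 0.0994]
tool_rot: [-0.523, 0.523, 0.476, -0.476]
force: [-1.0, 0.0, -2.5]
grip_width: 0.0138
t 36.77 pos [ 0.5887 -0.0054  0.0998] yaw 84.63 down [ 0.001 -0.    -1.   ] F [ 0.  -0.2 -2.4] M [-0.02  0.01 -0.01] w 13.8
{'shift': array([ 2.8, 14.8,  1.1]), 'dist': 15.1, 'rv_85': array([ 0.001, -0.002, -0.   ]), 'rv_265': array([0.00e+00, 3.14e+00, 1.00e-03])}
t 36.83 pos [ 0.5889 -0.0052  0.1001] yaw 84.64 down [ 0.001 -0.    -1.   ] F [ 0.3 -0.2 -2.2] M [ 0.03  0.07 -0.03] w 13.7
```

View pics/w20c.png

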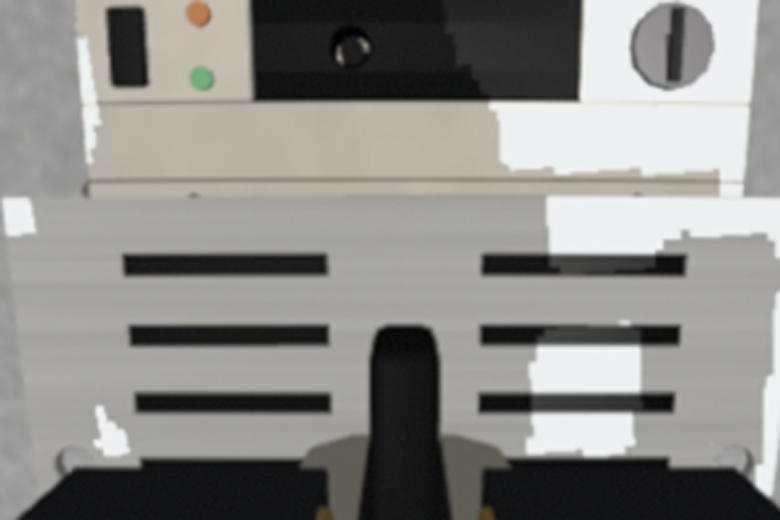

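View pics/s20c.png

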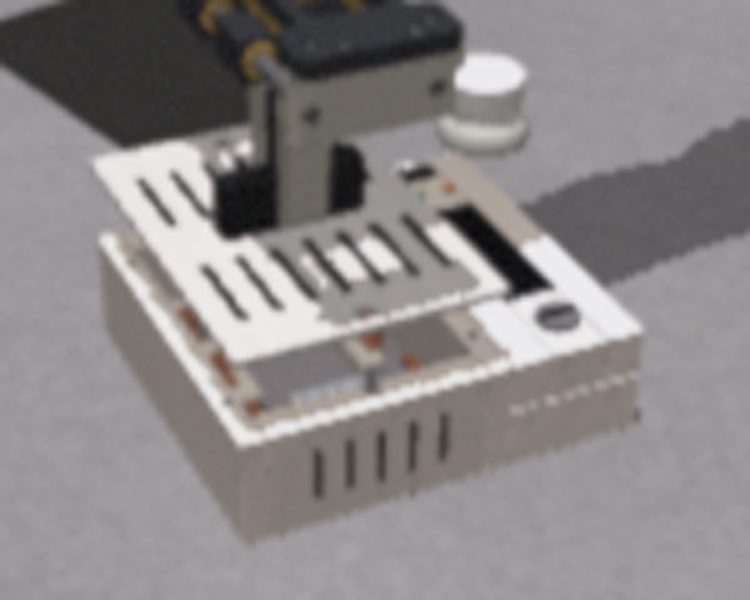

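Run:
```python
from h import *
p=load("w20"); T=p["c2w"]@np.linalg.inv(p["tool_from_camera"]); g=lambda c:(np.array(c)+.5)/2.6-.5+[120,60]
w=plane(p,g([(4,198),(390,197),(775,197),(405,337)]),T[2,3]-.0048); print(((w-T[:3,3])@T[:3,:3]*1000).round(1).tolist())
from fitunit import *
# also the hole in strip
w=plane(p,g([(351,48)]),0.053);x=np.array([.5549,.0005]);a=np.radians(-5.27);c_,s_=np.cos(a),np.sin(a);print(((w[:,:2]-x)@np.array([[c_,-s_],[s_,c_]])*1000).round(1))
```

```text
[[-89.1, 4.8, 62.2], [-3.5, 4.8, 61.8], [81.6, 4.8, 62.3], [-0.2, 4.8, 30.6]]
[[-65.4 -17.1]]
```

```bash
python3 -m creep '[[[2.7,0,1.6,0,-0.001,0,0],[0,5,0,0,0,0,0],[0,5,0,0,0,0,0],[0,0,0,0,0,0,0],[0,0,0,0,0,0,0]]]' 50; python3 -c "
from h import *
st();print(goal([0.5873,-0.0025,0.064],np.radians(84.73)))"
```

```text
t: 37.45
tool_pos: [0.5872, -0.0019, 0.0893]
tool_rot: [0.522, -0.522, -0.476, 0.477]
force: [-0.5, 0.1, -2.0]
grip_width: 0.0135
t 37.45 pos [ 0.5872 -0.0019  0.0893] yaw 84.74 down [-0. -0. -1.] F [-0.5  0.1 -2. ] M [-0.02 -0.   -0.03] w 13.5
{'shift': array([-0.6, 25.3, -0.2]), 'dist': 25.3, 'rv_85': array([-0.,  0., -0.]), 'rv_265': array([-0.   , -3.141,  0.   ])}
```

```bash
python3 -m creep '[[[-0.5,4,0,0,0,0,0],[0,4,0,0,0,0,0],[0,4,0,0,0,0,0],[0,3,0,0,0,0,0],[0,0,0,0,0,0,0]]]' 50; python3 -c "
from h import *
st()"
```

```text
t: 38.08
tool_pos: [0.587, -0.0024, 0.0741]
tool_rot: [0.522, -0.522, -0.476, 0.477]
force: [-0.0, 0.2, -2.4]
grip_width: 0.0135
t 38.08 pos [ 0.587  -0.0024  0.0741] yaw 84.74 down [-0. -0. -1.] F [-0.   0.2 -2.4] M [0.02 0.01 0.06] w 13.5
```

```bash
python3 -m creep '[[[0,4,0,0,0,0,0],[0,3,0,0,0,0,0],[0,2,0,0,0,0,0],[0,1.5,0,0,0,0,0],[0,0.8,0,0,0,0,0],[0,0,0,0,0,0,0]]]' 50; python3 -c "
from h import *
st()"
```

```text
t: 38.83
tool_pos: [0.5871, -0.0024, 0.0635]
tool_rot: [-0.522, 0.522, 0.477, -0.476]
force: [-1.1, -0.3, 3.6]
grip_width: 0.0135
t 38.83 pos [ 0.5871 -0.0024  0.0635] yaw 84.74 down [ 0.  0. -1.] F [-1.1 -0.3  3.6] M [0.04 0.43 0.01] w 13.5
```

```bash
python3 -m creep '[[[0,0,0,0,0,0,40],[0,0,0,0,0,0,40],[0,0,0,0,0,0,40],[0,-15,0,0,0,0,40],[0,-40,0,0,0,0,40],[0,-40,-15,0,0,0,40],[0,-40,-30,0,0,0,40],[0,-20,0,0,0,0,40],[0,0,0,0,0,0,40],[0,0,0,0,0,0,40]]]' 40
python3 - <<'E'
from h import *
p=snap("wrist","w21",(120,40,440,280),2.4)
print(goal([0.60,0.36,0.25]))
E
```

```text
t: 40.08
tool_pos: [0.6311, -0.0064, 0.2176]
tool_rot: [0.523, -0.522, -0.476, 0.477]
force: [-0.3, 1.3, -0.1]
grip_width: 0.0402
t 40.12 pos [ 0.631  -0.0065  0.2172] yaw 84.75 down [-0.002 -0.    -1.   ] F [ 0.2  0.6 -0.1] M [0.   0.02 0.03] w 40.3
{'shift': array([362.1, -32.7,  64.5]), 'dist': 369.2}
```

View pics/w21c.png

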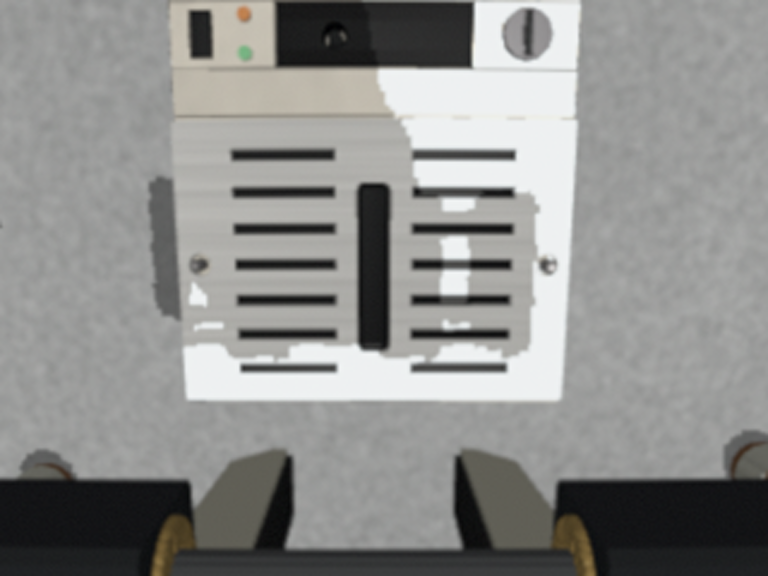

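```bash
python3 -m creep '[[[25,-10,4,0,0,0,40],[50,-15,6,0,0,0,40],[55,-15,6,0,0,0,40],[55,-10,6,0,0,0,40],[55,0,6,0,0,0,40],[55,0,6,0,0,0,40],[50,0,6,0,0,0,40],[30,0,4,0,0,0,40],[13,0,2,0,0,0,40],[0,0,0,0,0,0,40]]]' 40; python3 -m creep '[[[0,0,0,0,0,0,40]]]'
python3 - <<'E'
from h import *
p=snap("wrist","w22",(200,60,360,220),4)
for n in ("pin","stand"):
  for q in imaging.silhouettes(n,p): print(n,q["confidence"],q["centre"],q["mask"].sum(),plane(p,[q["centre"]],0.05))
E
```

```text
t: 41.38
tool_pos: [0.6218, 0.3833, 0.2676]
tool_rot: [-0.522, 0.523, 0.476, -0.477]
force: [0.2, -0.7, 0.8]
grip_width: 0.0401
t: 41.5
tool_pos: [0.6226, 0.3816, 0.2682]
tool_rot: [-0.523, 0.523, 0.476, -0.476]
force: [0.3, 0.3, 0.5]
grip_width: 0.0399
t 41.55 pos [0.6225 0.3817 0.2684] yaw 84.59 down [ 0.    -0.001 -1.   ] F [-0.1 -1.1  0.2] M [-0.02 -0.04 -0.02] w 40.0
pin 0.5 [282.8, 144.5] 176 [[0.57779279 0.3949433  0.05      ]]
stand 0.67 [277.2, 139.6] 1471 [[0.57095424 0.38835947 0.05      ]]
```

View pics/w22c.png

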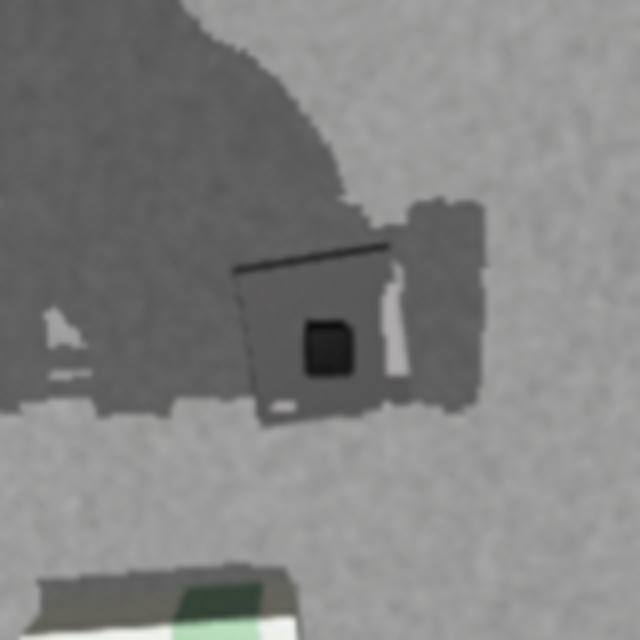

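Run:
```python
from h import *
p=load("w22"); g=lambda c:(np.array(c)+.5)/4-.5+[200,60]
w=plane(p,g([(235,272),(390,246),(408,404),(262,425)]),.05); print("stand",w.round(4).tolist(),w.mean(0).round(4), [np.linalg.norm(w[i]-w[i-1]).round(4) for i in range(4)], np.degrees(np.arctan2(*(w[2]-w[1])[[1,0]])))
w=plane(p,g([(305,322),(352,322),(354,374),(306,376)]),.11); print("handle",w.round(4).tolist(),w.mean(0).round(4), [np.linalg.norm(w[i]-w[i-1]).round(4) for i in range(4)], np.degrees(np.arctan2(*(w[1]-w[0])[[1,0]])),np.degrees(np.arctan2(*(w[3]-w[0])[[1,0]])))
```

```text
stand [[0.5538, 0.366, 0.05], [0.5504, 0.4156, 0.05], [0.6007, 0.4175, 0.05], [0.603, 0.3696, 0.05]] [0.577  0.3921 0.05  ] [np.float64(0.0494), np.float64(0.0497), np.float64(0.0503), np.float64(0.048)] 2.193367798515383
handle [[0.5693, 0.3868, 0.11], [0.5705, 0.3994, 0.11], [0.5844, 0.3988, 0.11], [0.5837, 0.3857, 0.11]] [0.577  0.3926 0.11  ] [np.float64(0.0145), np.float64(0.0127), np.float64(0.014), np.float64(0.0131)] 84.63431965169899 -4.293681390287507
```

```bash
python3 -c "
from h import *
print(goal([0.577,0.3925,0.125],np.radians(84.9)))"
```

```text
{'shift': array([  5.9, 143.5,  46.2]), 'dist': 150.8, 'rv_85': array([ 0.001, -0.005, -0.   ]), 'rv_265': array([0.000e+00, 3.137e+00, 1.000e-03])}
```

```bash
python3 -m creep '[[[6,10,23,0,-0.005,0,50],[0,30,23,0,0,0,50],[0,45,0,0,0,0,50],[0,40,0,0,0,0,50],[0,18,0,0,0,0,50],[0,0,0,0,0,0,50],[0,0,0,0,0,0,50],[0,0,0,0,0,0,50]]]' 40
python3 - <<'E'
from h import *
p=snap("wrist","w23",(160,60,400,260),3);print(goal([0.577,0.3925,0.073],np.radians(84.9)))
E
```

```text
t: 42.65
tool_pos: [0.5772, 0.3946, 0.1268]
tool_rot: [-0.521, 0.521, 0.479, -0.477]
force: [-0.2, -0.1, 0.7]
grip_width: 0.0501
t 42.7 pos [0.577  0.3945 0.1265] yaw 85.02 down [ 0.002  0.001 -1.   ] F [ 0.2  0.1 -0.2] M [0.02 0.08 0.05] w 49.8
{'shift': array([-2.1, 53.5, -0. ]), 'dist': 53.6, 'rv_85': array([0.002, 0.002, 0.001]), 'rv_265': array([ 2.000e-03, -3.139e+00, -3.000e-03])}
```

View pics/w23.png

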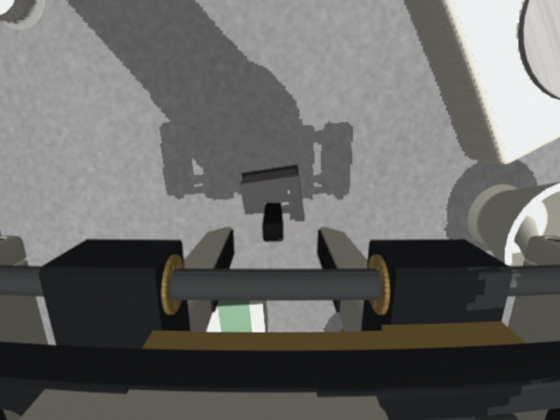

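```bash
python3 -m creep '[[[-2,20,0,0,0,0,50],[0,20,0,0,0,0,50],[0,13.5,0,0,0,0,50],[0,0,0,0,0,0,50],[0,0,0,0,0,0,0],[0,0,0,0,0,0,0],[0,0,0,0,0,0,0],[0,0,0,0,0,0,0],[0,0,0,0,0,0,0],[0,0,0,0,0,0,0]]]' 40; python3 -c "
from h import *
st()"
```

```text
t: 43.95
tool_pos: [0.5764, 0.3923, 0.0719]
tool_rot: [-0.521, 0.521, 0.478, -0.478]
force: [-0.4, -0.3, 3.7]
grip_width: 0.0137
t 43.95 pos [0.5764 0.3923 0.0719] yaw 85.03 down [ 0.  0. -1.] F [-0.4 -0.3  3.7] M [-0.07  0.06 -0.01] w 13.7
```

```bash
python3 -m creep '[[[0,-10,0,0,0,0,0],[0,-25,0,0,0,0,0],[0,-35,0,0,0,0,0],[0,-30,0,0,0,0,0],[0,-20,0,0,0,0,0],[0,0,0,0,0,0,0],[0,0,0,0,0,0,0]]]' 40
python3 - <<'E'
from h import *
p=snap("wrist","w24",(160,60,400,260),3); snap("scene","s24",(300,150,520,380),2.6)
print(goal([0.4885,-0.011,0.16],np.radians(84.73)))
E
```

```text
t: 44.82
tool_pos: [0.5758, 0.3919, 0.1909]
tool_rot: [0.521, -0.521, -0.478, 0.478]
force: [0.1, 0.2, -1.8]
grip_width: 0.0135
t 44.88 pos [0.5757 0.3918 0.1905] yaw 85.03 down [-0.001 -0.001 -1.   ] F [-0.6 -0.5 -0.2] M [0.   0.02 0.02] w 13.9
t 44.92 pos [0.5757 0.3918 0.1904] yaw 85.03 down [-0.001 -0.001 -1.   ] F [-0.2  0.6 -0.8] M [-0.01 -0.02  0.03] w 14.0
{'shift': array([-408.8,   31. ,   52. ]), 'dist': 413.3, 'rv_85': array([-0.001,  0.005, -0.001]), 'rv_265': array([-2.000e-03, -3.136e+00,  2.000e-03])}
```

View pics/w24c.png

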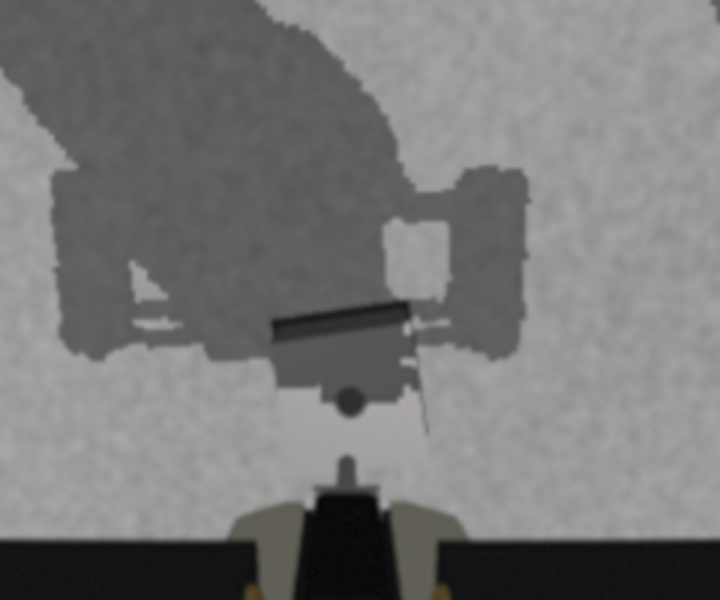

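View pics/s24c.png

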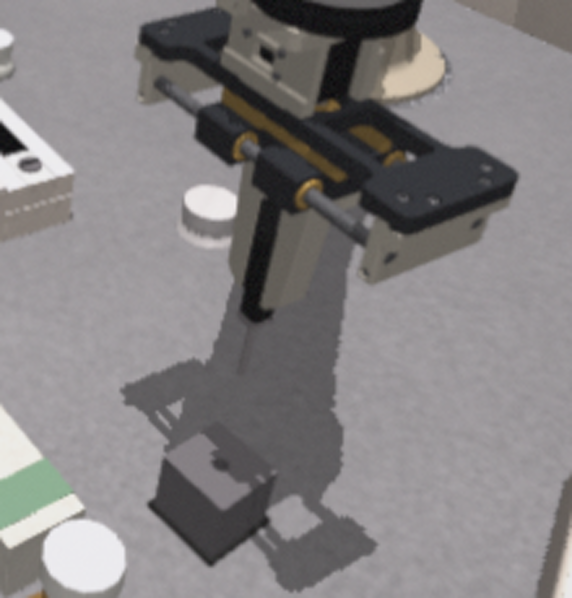

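Run:
```python
from h import *
p=load("w24"); g=lambda c:(np.array(c)+.5)/3-.5+[160,60]
T=p["c2w"]@np.linalg.inv(p["tool_from_camera"])
w=plane(p,g([(346,461)]),T[2,3]-.0639); print("tip tool",((w-T[:3,3])@T[:3,:3]*1000).round(1))
print("stand hole",plane(p,g([(350,402)]),.05).round(4))
c=plane(p,g([(273,322),(410,302),(430,455),(282,475)]),.05); print(c.round(4).tolist(),c.mean(0))
x=np.array([.5549,.0005]);a=np.radians(-5.27);c_,s_=np.cos(a),np.sin(a)
for u,v in ((-65.4,-17),(-65.4,0)): print(x+np.array([c_*u-s_*v,s_*u+c_*v])/1000)
```

```text
tip tool [[-0.5 63.9 -1.2]]
stand hole [[0.5775 0.3925 0.05  ]]
[[0.5468, 0.3682, 0.05], [0.544, 0.4162, 0.05], [0.5994, 0.4195, 0.05], [0.6023, 0.3656, 0.05]] [0.57314591 0.39239276 0.05      ]
[ 0.48821501 -0.0104212 ]
[0.48977645 0.00650694]
```

```bash
python3 -c "
from h import *
print(goal([0.4871,-0.0098,0.135],np.radians(84.73)))"
```

```text
{'shift': array([-407.7,   56. ,   53.4]), 'dist': 415.0, 'rv_85': array([-0.001,  0.005, -0.001]), 'rv_265': array([-2.000e-03, -3.136e+00,  2.000e-03])}
```

```bash
python3 -m creep '[[[-20,0,3,0,0,0,0],[-45,0,6,0,0.005,0,0],[-55,0,7,0,0,0,0],[-55,0,7,0,0,0,0],[-55,0,7,0,0,0,0],[-55,0,7,0,0,0,0],[-55,0,7,0,0,0,0],[-45,10,6,0,0,0,0],[-22.7,25,3.4,0,0,0,0],[0,20,0,0,0,0,0]]]' 40;python3 -m creep '[[[0,0,0,0,0,0,0],[0,0,0,0,0,0,0]]]'
python3 - <<'E'
from h import *
p=snap("wrist","w25",(160,60,400,260),3)
print(goal([0.4871,-0.0098,0.122],np.radians(84.73)))
E
```

```text
t: 46.18
tool_pos: [0.4841, -0.0124, 0.136]
tool_rot: [-0.523, 0.524, 0.475, -0.476]
force: [0.8, -0.4, 0.3]
grip_width: 0.014
t: 46.42
tool_pos: [0.4859, -0.0092, 0.137]
tool_rot: [-0.522, 0.522, 0.477, -0.477]
force: [0.7, 0.6, -0.3]
grip_width: 0.0137
t 46.48 pos [ 0.4862 -0.009   0.1372] yaw 84.76 down [ 0.001  0.    -1.   ] F [-1.  -0.1  0.4] M [ 0.04 -0.03 -0.03] w 13.5
{'shift': array([-0.7, 15.2, -1. ]), 'dist': 15.3, 'rv_85': array([0.001, 0.   , 0.   ]), 'rv_265': array([ 0.000e+00, -3.141e+00, -1.000e-03])}
```

View pics/w25c.png

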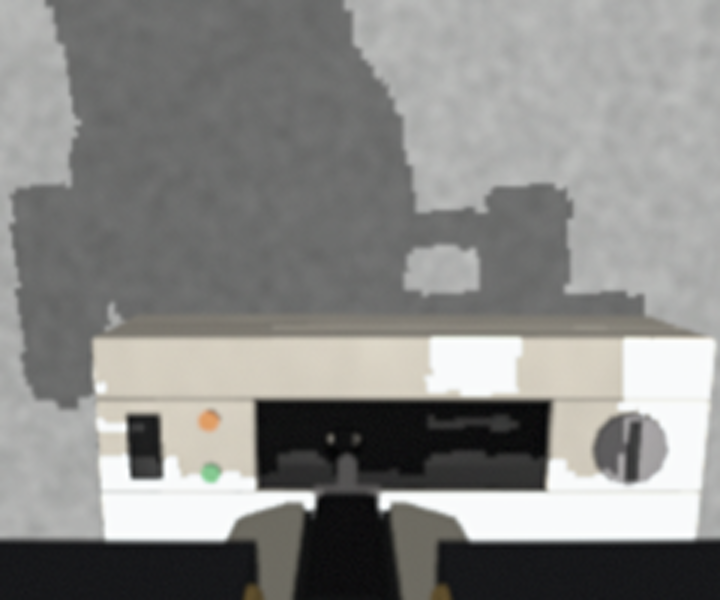

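```bash
python3 -m creep '[[[-0.5,8,-0.8,0,0,0,0],[0,7,0,0,0,0,0],[0,2,0,0,0,0,0],[0,0,0,0,0,0,0],[0,0,0,0,0,0,0]]]' 40
python3 - <<'E'
from h import *
p=snap("wrist","w26",(200,120,360,240),4.5)
print(goal([0.4871,-0.0098,0.115],np.radians(84.73)))
E
```

```text
t: 47.1
tool_pos: [0.4869, -0.0095, 0.1197]
tool_rot: [-0.522, 0.522, 0.477, -0.477]
force: [-0.3, -0.1, -1.2]
grip_width: 0.0136
t 47.15 pos [ 0.4869 -0.0096  0.1197] yaw 84.74 down [ 0. -0. -1.] F [ 0.6  0.  -0.8] M [-0.02  0.04 -0.06] w 14.0
{'shift': array([-0.2,  4.7, -0.2]), 'dist': 4.7, 'rv_85': array([0., 0., 0.]), 'rv_265': array([ 0.   , -3.141, -0.   ])}
```

View pics/w26c.png

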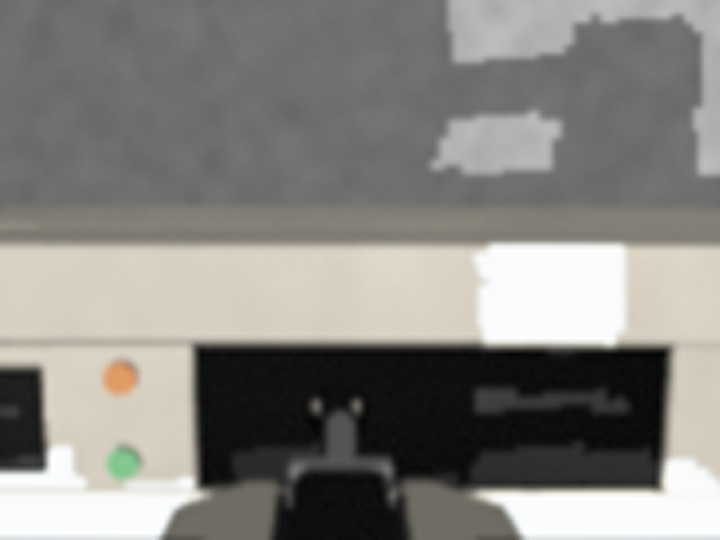

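```bash
python3 -m creep '[[[-0.5,2,0,0,0,0,0],[0,2,0,0,0,0,0],[0,1,0,0,0,0,0],[0,1,0,0,0,0,0],[0,0,0,0,0,0,0]]]' 40; python3 -c "
from h import *
st()"
```

```text
t: 47.78
tool_pos: [0.4867, -0.0101, 0.1135]
tool_rot: [0.522, -0.522, -0.476, 0.477]
force: [-0.1, -0.4, 0.3]
grip_width: 0.0138
t 47.77 pos [ 0.4867 -0.0101  0.1135] yaw 84.74 down [-0. -0. -1.] F [-0.1 -0.4  0.3] M [0.   0.   0.05] w 13.8
```

```bash
python3 -m creep '[[[0,1.5,0,0,0,0,0],[0,1.5,0,0,0,0,0],[0,0,0,0,0,0,0]]]' 50; python3 -c "
from h import *
st()"; python3 -m creep '[[[0,1,0,0,0,0,0],[0,1,0,0,0,0,0],[0,1,0,0,0,0,0],[0,1,0,0,0,0,0],[0,0,0,0,0,0,0]]]' 50; python3 -c "
from h import *
st()"
```

```text
t: 48.15
tool_pos: [0.4868, -0.0101, 0.1106]
tool_rot: [-0.522, 0.522, 0.477, -0.477]
force: [0.3, -0.0, 0.7]
grip_width: 0.014
t 48.15 pos [ 0.4868 -0.0101  0.1106] yaw 84.74 down [ 0. -0. -1.] F [ 0.3 -0.   0.7] M [-0.02  0.03 -0.02] w 14.0
t: 48.78
tool_pos: [0.4868, -0.0101, 0.1066]
tool_rot: [-0.522, 0.522, 0.477, -0.476]
force: [-0.3, -0.5, 3.0]
grip_width: 0.0134
t 48.77 pos [ 0.4868 -0.0101  0.1066] yaw 84.74 down [ 0.  0. -1.] F [-0.3 -0.5  3. ] M [0.03 0.09 0.  ] w 13.4
```

Spring felt; continue to the hard stop.

```bash
python3 -m creep '[[[0,1,0,0,0,0,0],[0,1,0,0,0,0,0],[0,0,0,0,0,0,0]]]' 50; python3 -c "
from h import *
st()"; python3 -m creep '[[[0,0.7,0,0,0,0,0],[0,0.7,0,0,0,0,0],[0,0,0,0,0,0,0]]]' 50; python3 -c "
from h import *
st()"
```

```text
t: 49.15
tool_pos: [0.4869, -0.0101, 0.1049]
tool_rot: [-0.522, 0.523, 0.477, -0.476]
force: [-2.6, 0.3, 8.3]
grip_width: 0.0137
t 49.15 pos [ 0.4869 -0.0101  0.1049] yaw 84.74 down [ 0.  0. -1.] F [-2.6  0.3  8.3] M [ 0.08  0.29 -0.11] w 13.7
t: 49.52
tool_pos: [0.487, -0.0101, 0.1041]
tool_rot: [-0.522, 0.523, 0.477, -0.476]
force: [-2.7, 0.4, 19.5]
grip_width: 0.0138
t 49.52 pos [ 0.487  -0.0101  0.1041] yaw 84.74 down [ 0.001  0.    -1.   ] F [-2.7  0.4 19.5] M [ 0.04  0.84 -0.06] w 13.8
```

```bash
python3 -m creep '[[[0,-5,0,0,0,0,0],[0,-15,0,0,0,0,0],[0,-30,0,0,0,0,0],[0,-40,0,0,0,0,0],[20,-5,-3,0,0,0,0],[45,0,-6,0,0,0,0],[55,0,-7,0,0,0,0],[55,0,-7,0,0,0,0],[55,0,-7,0,0,0,0],[55,0,-7,0,0,0,0]]]' 40;python3 -m creep '[[[55,0,-7,0,0,0,0],[40,0,-6,0,0,0,0],[15,0,-3,0,0,0,0],[0,0,0,0,0,0,0],[0,0,0,0,0,0,0]]]'
python3 - <<'E'
from h import *
p=snap("wrist","w27",(160,60,400,260),3)
print(goal([0.5764,0.3923,0.13],np.radians(85.03)))
E
```

```text
t: 50.78
tool_pos: [0.5497, 0.272, 0.1978]
tool_rot: [-0.522, 0.522, 0.476, -0.477]
force: [1.5, 0.1, -1.1]
grip_width: 0.0138
t: 51.4
tool_pos: [0.5758, 0.3761, 0.198]
tool_rot: [-0.523, 0.523, 0.476, -0.476]
force: [-0.1, -1.1, -0.6]
grip_width: 0.0139
t 51.45 pos [0.5759 0.3761 0.1983] yaw 84.62 down [-0.    -0.001 -1.   ] F [ 0.2 -0.6 -0.6] M [0.02 0.   0.04] w 14.0
{'shift': array([16.2, 68.2,  1. ]), 'dist': 70.1, 'rv_85': array([-0.   , -0.007, -0.001]), 'rv_265': array([ 2.000e-03,  3.134e+00, -0.000e+00])}
```

View pics/w27c.png

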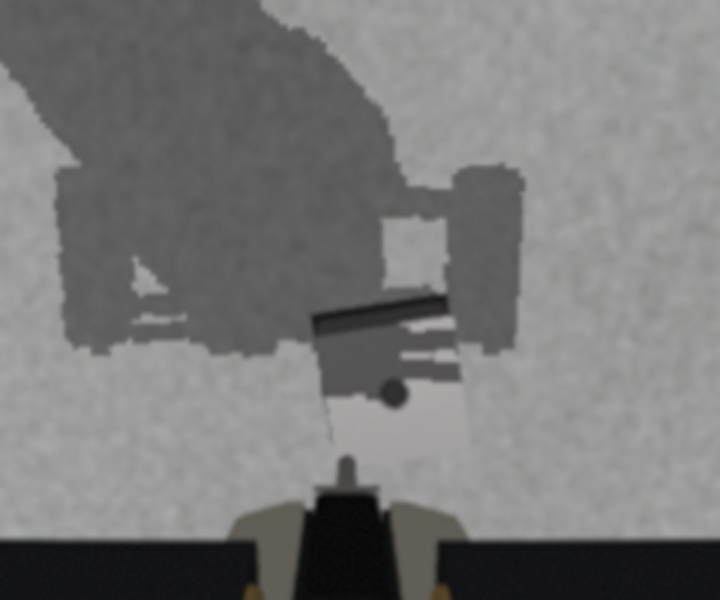

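```bash
python3 -m creep '[[[10,10,1,0,-0.007,0,0],[6.2,30,0,0,0,0,0],[0,25,0,0,0,0,0],[0,8,0,0,0,0,0],[0,0,0,0,0,0,0],[0,0,0,0,0,0,0],[0,0,0,0,0,0,0]]]' 40
python3 - <<'E'
from h import *
p=snap("wrist","w28",(200,120,360,240),4.5)
print(goal([0.5764,0.3923,0.11],np.radians(85.03)))
E
```

```text
t: 52.32
tool_pos: [0.5766, 0.3949, 0.1262]
tool_rot: [-0.521, 0.521, 0.479, -0.478]
force: [0.6, 0.4, -1.5]
grip_width: 0.0138
t 52.38 pos [0.5765 0.3948 0.1261] yaw 85.13 down [ 0.001  0.001 -1.   ] F [-0.1  0.6 -0.6] M [-0.06  0.03  0.02] w 13.7
{'shift': array([-2.6, 16.1, -0.1]), 'dist': 16.3, 'rv_85': array([0.001, 0.002, 0.001]), 'rv_265': array([ 1.00e-03, -3.14e+00, -2.00e-03])}
```

View pics/w28c.png

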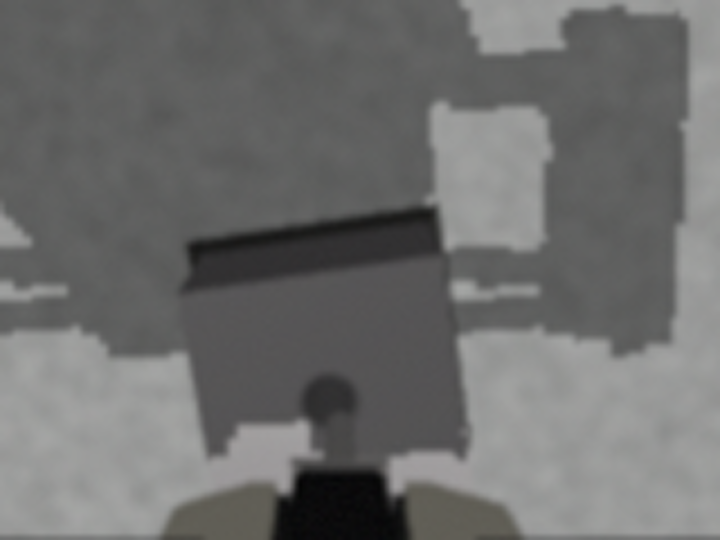

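```bash
python3 -m creep '[[[-2.5,2,0,0,0.002,0,0],[0,2,0,0,0,0,0],[0,0,0,0,0,0,0],[0,0,0,0,0,0,0]]]' 40
python3 - <<'E'
from h import *
p=snap("wrist","w29",(200,120,360,240),4.5)
print(goal([0.5764,0.3923,0.11],np.radians(85.03)))
E
```

```text
t: 52.88
tool_pos: [0.5759, 0.3922, 0.1211]
tool_rot: [-0.521, 0.521, 0.478, -0.478]
force: [-0.3, -0.1, -1.2]
grip_width: 0.0135
t 52.92 pos [0.576  0.3922 0.1212] yaw 85.03 down [ 0. -0. -1.] F [-0.1 -0.1 -1. ] M [-0.04  0.02  0.01] w 14.0
{'shift': array([ 0.1, 11.2, -0.4]), 'dist': 11.2, 'rv_85': array([ 0., -0., -0.]), 'rv_265': array([0.   , 3.142, 0.   ])}
```

View pics/w29c.png

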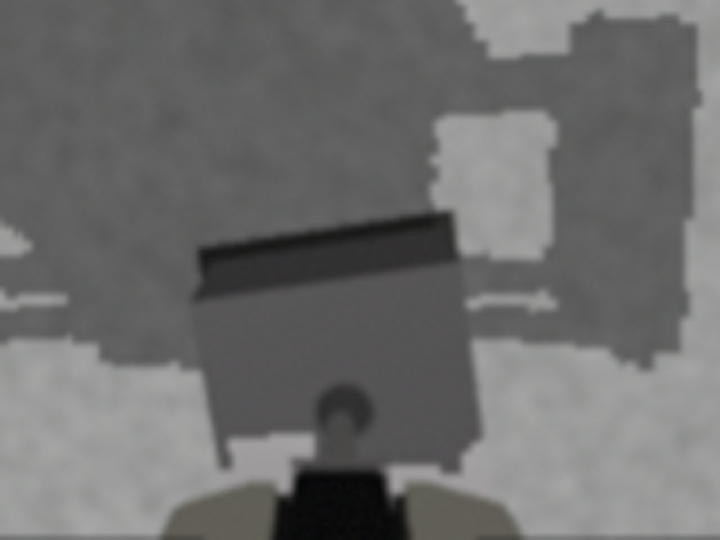

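Aligned over the hole. Lower it.

```bash
python3 -m creep '[[[0,5,-0.3,0,0,0,0],[0,6,0,0,0,0,0],[0,6,0,0,0,0,0],[0,6,0,0,0,0,0],[0,0,0,0,0,0,0]]]' 40; python3 -c "
from h import *
st()"
```

```text
t: 53.55
tool_pos: [0.5759, 0.3919, 0.0975]
tool_rot: [0.521, -0.521, -0.477, 0.478]
force: [-0.4, 0.0, 0.0]
grip_width: 0.0136
t 53.55 pos [0.5759 0.3919 0.0975] yaw 85.03 down [-0.001 -0.001 -1.   ] F [-0.4  0.   0. ] M [0.05 0.06 0.06] w 13.6
```

```bash
python3 -m creep '[[[0,8,0,0,0,0,0],[0,8,0,0,0,0,0],[0,4,0,0,0,0,0],[0,2,0,0,0,0,0],[0,1,0,0,0,0,0],[0,0,0,0,0,0,0]]]' 40; python3 -c "
from h import *
st()"
```

```text
t: 54.3
tool_pos: [0.5763, 0.3921, 0.0753]
tool_rot: [-0.521, 0.521, 0.478, -0.478]
force: [0.4, -0.8, -0.1]
grip_width: 0.0139
t 54.3 pos [0.5763 0.3921 0.0753] yaw 85.03 down [ 0.  0. -1.] F [ 0.4 -0.8 -0.1] M [-0.02 -0.02  0.01] w 13.9
```

```bash
python3 -m creep '[[[0,1.5,0,0,0,0,0],[0,1,0,0,0,0,0],[0,0.7,0,0,0,0,0],[0,0,0,0,0,0,0]]]' 40; python3 -c "
from h import *
st()"
```

```text
t: 54.8
tool_pos: [0.5763, 0.3921, 0.0719]
tool_rot: [-0.521, 0.521, 0.478, -0.478]
force: [0.6, -0.0, -0.6]
grip_width: 0.0137
t 54.8 pos [0.5763 0.3921 0.0719] yaw 85.03 down [-0. -0. -1.] F [ 0.6 -0.  -0.6] M [ 0.02 -0.    0.03] w 13.7
```

```bash
python3 -m creep '[[[0,0.8,0,0,0,0,0],[0,0.8,0,0,0,0,0],[0,0,0,0,0,0,0]]]' 40; python3 -c "
from h import *
st()"
```

```text
t: 55.18
tool_pos: [0.5763, 0.3921, 0.0718]
tool_rot: [-0.521, 0.521, 0.478, -0.478]
force: [-3.0, -1.2, 12.1]
grip_width: 0.0137
t 55.17 pos [0.5763 0.3921 0.0718] yaw 85.02 down [ 0.  0. -1.] F [-3.  -1.2 12.1] M [-0.52  0.72 -0.02] w 13.7
```

```bash
python3 -m creep '[[[0,-1.5,0,0,0,0,50],[0,0,0,0,0,0,50],[0,0,0,0,0,0,50],[0,0,0,0,0,0,50],[0,-20,0,0,0,0,50],[0,-40,0,0,0,0,50],[0,-50,0,0,0,0,50],[0,-50,-20,0,0,0,50],[0,-20,-30,0,0,0,50],[0,0,0,0,0,0,50]]]' 40
python3 - <<'E'
from h import *
p=snap("wrist","w30",(160,60,400,260),3); snap("scene","s30",(160,140,480,380),2.4); snap("top","t30")
E
```

```text
t: 56.42
tool_pos: [0.6289, 0.387, 0.2555]
tool_rot: [-0.521, 0.522, 0.479, -0.475]
force: [-1.1, -0.2, -1.4]
grip_width: 0.0498
t 56.48 pos [0.6268 0.3874 0.2536] yaw 84.95 down [ 0.002  0.001 -1.   ] F [-0.5  0.1 -0.9] M [0.02 0.01 0.04] w 50.1
t 56.52 pos [0.6255 0.3876 0.2523] yaw 85.02 down [-0.  0. -1.] F [-0.9  0.3 -0.2] M [ 0.01  0.05 -0.03] w 49.9
t 56.58 pos [0.6248 0.3879 0.2516] yaw 85.06 down [-0.001 -0.    -1.   ] F [-0.   0.2 -0.5] M [ 0.02 -0.01 -0.04] w 49.9
```

View pics/w30c.png

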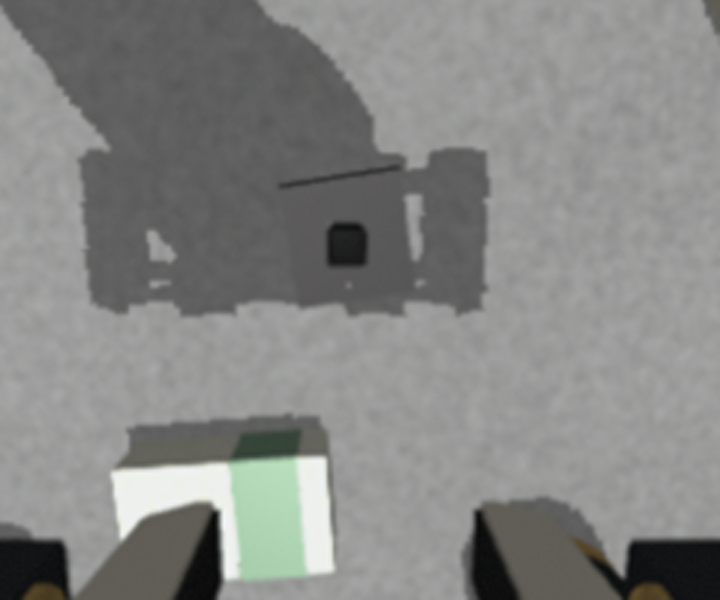

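View pics/s30c.png

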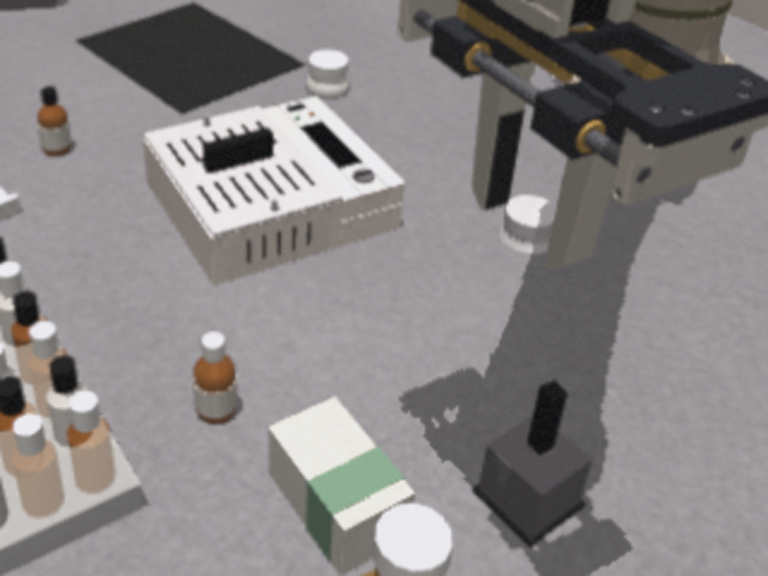

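View pics/t30.png

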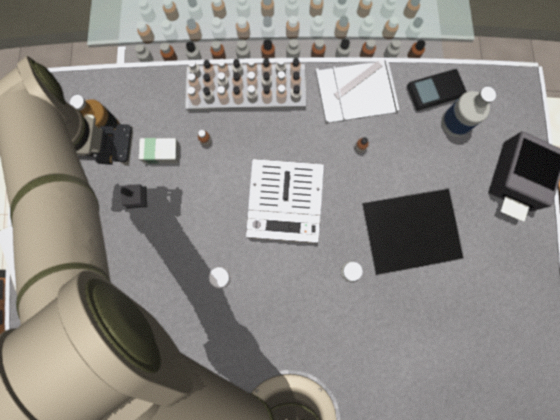

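```bash
python3 -c "
from h import *
st(); print(order.sign_off())"
```

```text
t 56.58 pos [0.6248 0.3879 0.2516] yaw 85.06 down [-0.001 -0.    -1.   ] F [-0.   0.2 -0.5] M [ 0.02 -0.01 -0.04] w 49.9
the job is handed in; nothing more can be done
None
```

The job is done and handed in at about 57 s of the 208 s allowed; the sign-off reported no verdict.

- **Cover:** I lifted it off and laid it flat on the mat. When I came back for it, it had not moved. The last wrist and top pictures show it home with both pins through their holes.
- **Lamps:** Only two lamps showed in any picture. One is in the lowest-y place and one in the highest-y place. Each was pressed to a hard stop (14 N and 17 N) at about 20 mm, and the pictures show both ends of each under the clip lips.
- **Reset:** The hole was visible in the wrist pictures about 17 mm off the strip's middle towards -y. I lowered the tip straight into it rather than sweeping along the strip. The tip sank below the strip face without force, met the spring, and went to a firm stop at 19.5 N. The tip read about 40 mm above the counter there. Fully pressed is 42 mm, so the reading is slightly low, but past the end of travel.
- **Pin and surroundings:** The pin stands seated in its stand at the same height as when I picked it up. The bottles, jar, tin and carton look unmoved, and the gripper is clear of everything.

No check failed. I noticed no knock to the lamps or the cover.

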